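# Fold the grinder's bag shelf away and stand the jug under the chute

### The job

Make the coffee grinder ready for the steel jug: gently swing the bag shelf on its front up past upright until it leans back and stays up by itself, and let go of it. Then stand the jug upright on the grinder's base plate, centred under the chute. Leave the bowl, the tin and the brush where they are.

Things in the scene. Friction and masses are not known exactly. Their poses are not given: they have to be found in the camera images.
- grinder: Dark steel shop grinder, 240 wide, 440 deep, 606 high, fixed. Origin on the bench straight below the chute axis; its -x points out of its front, y runs along the shelf, z up. Base: 85 in front of the chute axis to 355 behind. Front panel: leans back 13 deg, its foot 98 behind the axis. Burr cover and dial (140 wide): above height 305, standing out to 113 behind the axis.
- hood_front (a point): Middle of the lower front edge of the chute hood: a box 44 wide, heights 238 to 308, running from the panel to 72 in front of the chute axis, over the jug and its handle, so that no gripper can come straight down there. A wire bag clip, 53 wide, stands 7 farther out at height 243 to 254. Beside the hood the space before the panel is free.
- chute_mouth (a point): Centre of the chute's round mouth (40 across, faces down), 210 above the bench and 174 above the catch plate. Axes as the grinder's.
- catch_plate (a point): Point of the steel catch plate's top (36 above the bench) straight below the chute mouth, where the jug's foot is to be centred. The plate is 150 deep by 210 wide.
- shelf_hinge (a point): Middle of the bag shelf's hinge line, 92 behind the chute axis (the grinder's +x) and 115 above the bench; the line runs along the grinder's y.
- shelf_lip (a point): Middle of the round bar, 10 thick and 210 long, along the shelf's free front edge, 107 from the hinge line. Its axes turn with the shelf; at the start the shelf is level and this point lies 15 in front of the chute axis at height 115.
- shelf (a joint): Bag shelf, steel plate 210 wide, 4 thick, 0.3 kg. Joint in rad: 0 level on its stops, 1.57 upright, 1.80 leaning back on its rubber stops. The hinge is loose: below upright it falls back to level, beyond about 1.6 it tips back and stays. 1 to 3 N from beneath, near the lip, swing it up. It reaches 83 past the chute hood on either side. Level, it blocks the jug's place.
- jug_center (a point): Steel dosing jug, open at the top, 105 high, 84 across the foot, 76 across the mouth, about 0.26 kg, empty: point on its axis half-way up (52.5 above its underside). Its own -x axis points to the handle, +x to the pouring lip, z up.
- jug_handle (a point): Middle of the upright strap of the jug's handle, 74 from the jug's axis along its -x and 60 above its underside. The strap is 14 wide (along the jug's y), 8 thick and 66 high, with 29 free between it and the jug's wall. Axes as the jug's.
- bowl_center (a point): Bystander: white ceramic cupping bowl, 90 across, 60 high; centre half-way up.
- tin_center (a point): Bystander: closed dark steel sample tin, 72 across, 100 high; centre half-way up.
- brush: Bystander: bench brush lying flat; origin at its underside.
Mind the look-alikes: they are no part of the job. What is shaped like the part that bears jug_center but blue is not meant.

How it is judged:
By the outcome, as a careful person would: the job done as asked, in the order asked, and still so for the second after the job is handed in, with the robot touching nothing.
It also fails if it takes over 72 s, if anything falls off the work surface, if the arm or the gripper's body presses on something with over 40 N, if the wrist force passes 120 N, or if a joint passes its speed limit or range.

### The arm

A 6-joint arm with a two-finger parallel gripper is mounted at the origin on the work surface. World frame = base frame: x ahead of the robot, y to its left, z up, the work surface at z = 0. Lengths are in m, angles in rad, forces in N, time in s.
With the tool pointing down it reaches from about 0.275 to 0.975 m from the base axis. Payload 8.4 kg.
Tool frame: the origin (TCP) lies between the finger pads; the fingertips stand 25 mm ahead of it and the grasp point (between the pads) lies 6 mm ahead of it; z points along the fingers, y is the direction in which the jaws open and shut (so a half turn about z gives the same grasp; the last joint's range is limited). The gripper opens to 92 mm and grips with 3 to 60 N. Pads are 20 mm wide; open, the fingers measure 128 mm over their backs; the gripper's body (75 mm by 189 mm) begins 69 mm behind the grasp point.
Start: joints at [1.253, 0.353, 1.633, -0, 1.155, -0.002], TCP at [0.194, 0.594, 0.24] pointing down, gripper open.
Joint ranges: [-2.63, 2.63], [-0.92, 2.1], [0.06, 2.66], [-1.3, 4.44], [0, 2.69], [-3.02, 3.02]. Speed limits (rad/s): [2.22, 2.22, 2.79, 3.14, 3.14, 3.14].

### API

Orientations are given as a unit quaternion [w, x, y, z].
In Python, from cell import monitor, optics, robot, spotter gives the robot as it stands. The module is installed in compiled form; this text tells all that it offers.
- The arm moves only by the shell command python3 -m creep 'ROWS' [FORCE]. ROWS is JSON, a list of rows, each a list of 5 numbers: the shift along the world's x, y, z in cm, then the turn about the world's z in rad, then the gripper's target within -1 to 1 (fully open at 1, half-way at 0, shut at -1). A call has 1 to 5 rows; each row is the pose to reach, as a shift and turn from the pose commanded when the call began; what a row does not reach only later rows make up. A row lasts 1/8 s, in which the tool goes at most 62.5 mm and 10.7 degrees, less where a joint would pass 70% of its speed; a pose out of reach is approached as far as the arm can. A call with a gripper value outside its range is refused whole. The fingers move at their own pace and stop on an object; FORCE is the grip in N (left out, the last holds). Time passes only in rows, so rows that repeat a pose let the fingers close. It gives the time, the measured TCP pose, the force and the opening at its end, in the units of the state.
- monitor.observe(): the state, without advancing time (a new reading comes with each control period).
- optics.read_camera(name): name is "scene" or "top" or "wrist"; returns the picture (420x560x3 uint8, red, green, blue); there is no depth.
- optics.camera_info(name): a dict with "mtx" (3x3 intrinsics, pixels), "cam_to_world" (4x4, takes a point from camera to world coordinates). Camera axes: x right, y down, z forward; pixel columns grow to the right and rows downward; lengths in m; the calibration is good to about 2 mm. A picture is of the moment at which its call begins: read the wrist's pose just before it. camera_info takes no time and is no camera call; for the wrist camera it gives the pose at the moment of the call.
- robot.sign_off(): hands the job in, once; it reports no verdict.
Trained networks look in the newest picture that a camera, given by its name, has taken for a name from the list of things; names that differ only in an ending like _2 or _b are one class to them, and where a whole thing is asked for, a point or a joint stands for the part that bears it (a point fixed in the world has none). Each returns a list of dicts, best first, with "conf" (0 to 1); they miss things now and then, are a little off and sometimes report something else, mostly with a low value. They report only what shows in the picture. A call takes as long as a camera call. They do not tell look-alikes from the thing itself.
- spotter.look_for(target, camera): "position" ([row, column] as shares, 0 to 1, of the picture: columns of its width, rows of its height, amid what is visible of it).
- spotter.trace(target, camera): "pixels" (420x560 bool, what is visible of it) and "position" ([row, column] as shares, 0 to 1, of the picture: columns of its width, rows of its height, amid what is visible of it).
The state is a dict: "time": time; "joint_pos": joint angles; "qvel": joint speeds; "tau": joint torques, N m; "ee_pos": TCP position; "orientation": TCP orientation; "wrist_force": force on the tool from outside, world axes, zero at the start; "ft_torque": the same for the moment, N m; "gripper_width": opening from 0.0 (shut) to 1.0 (fully open).
Only numpy, scipy, OpenCV 4.12 (cv2) and the standard library are available. Lean on these libraries where they do the work, as an engineer would, in place of code of your own. Each camera call takes 0.05 s, during which the arm holds its last target.

## Working session

There is one attempt and no reset: what is moved stays moved. The work goes in short steps, Python scripts to look and compute and a shell command to move; the robot and the scene stay as the last step left them, time stands still between calls to the robot, and variables do not carry over. Pictures are saved under pics/ and viewed, and the job is handed in when it is done.

```bash
mkdir -p pics; cat > h.py <<'E'
import numpy as np, cv2
from cell import monitor, optics, robot, spotter
def snap(cam,fn):
    im=optics.read_camera(cam); cv2.imwrite('pics/'+fn,im[:,:,::-1]); return im
def proj(cam,P,info=None):
    i=info or optics.camera_info(cam); T=np.linalg.inv(np.array(i['cam_to_world'])); P=np.atleast_2d(P)
    c=P@T[:3,:3].T+T[:3,3]; p=c@np.array(i['mtx']).T; return p[:,:2]/p[:,2:]
def ray(cam,uv,z,info=None):
    i=info or optics.camera_info(cam); T=np.array(i['cam_to_world']); d=T[:3,:3]@np.linalg.inv(np.array(i['mtx']))@np.array([uv[0],uv[1],1.])
    o=T[:3,3]; return o+d*(z-o[2])/d[2]
E
python3 - <<'E'
from h import *
for c in ['scene','top','wrist']:
    snap(c,c+'0.png'); i=optics.camera_info(c); print(c,np.round(i['mtx'],1).tolist(),np.round(i['cam_to_world'],3).tolist())
    if c!='wrist':
      for n in ['grinder','jug_center','shelf_lip','jug_handle','catch_plate','shelf_hinge','chute_mouth','hood_front','bowl_center','tin_center','brush']:
        print(n,[(round(d['conf'],2),round(d['position'][1]*560),round(d['position'][0]*420)) for d in spotter.look_for(n,c)])
print(monitor.observe())
E
```

```text
scene [[504.8, 0.0, 291.3], [0.0, 504.8, 205.0], [0.0, 0.0, 1.0]] [[-0.238, 0.644, -0.727, 1.568], [0.971, 0.142, -0.192, 0.278], [-0.02, -0.752, -0.659, 1.041], [0.0, 0.0, 0.0, 1.0]]
grinder [(0.77, 485, 202), (0.57, 275, 278)]
jug_center [(0.82, 223, 234), (0.68, 170, 202)]
shelf_lip [(0.63, 393, 232)]
jug_handle [(0.77, 165, 203), (0.66, 222, 231)]
catch_plate [(0.51, 395, 234)]
shelf_hinge [(0.57, 484, 204)]
chute_mouth [(0.91, 484, 205)]
hood_front [(0.69, 483, 201)]
bowl_center [(0.93, 274, 277)]
tin_center [(0.93, 223, 188)]
brush [(0.65, 279, 209)]
top [[532.1, 0.0, 284.5], [0.0, 532.1, 211.5], [0.0, 0.0, 1.0]] [[0.024, -0.976, 0.217, 0.347], [-1.0, -0.024, 0.005, 0.011], [0.0, -0.217, -0.976, 1.398], [0.0, 0.0, 0.0, 1.0]]
grinder [(0.94, 93, 218)]
jug_center [(0.74, 441, 254), (0.67, 360, 217)]
shelf_lip [(0.85, 171, 246), (0.62, 286, 170), (0.61, 92, 216)]
jug_handle [(0.91, 440, 254), (0.89, 359, 220), (0.37, 285, 171)]
catch_plate [(0.7, 90, 219)]
shelf_hinge [(0.86, 92, 215), (0.44, 385, 288)]
chute_mouth [(0.63, 94, 219)]
hood_front [(0.61, 90, 218)]
bowl_center [(0.8, 
[... 281 characters left out ...]
me': 1.25, 'joint_pos': array([ 1.25260076e+00,  3.53011411e-01,  1.63343162e+00,  7.17592793e-06,
        1.15520490e+00, -2.38733274e-03]), 'qvel': array([-9.34637091e-04,  5.86933563e-04, -3.74461284e-04,  1.09732128e-03,
       -9.87696916e-05,  3.97374265e-04]), 'tau': array([-1.66024089e-03, -5.93739474e+01, -3.34573209e+01,  6.96992897e-02,
        1.56467833e-02, -3.95340908e-05]), 'ee_pos': array([0.19410013, 0.59407664, 0.23956228]), 'orientation': array([-7.65194154e-06,  1.57250174e-01,  9.87558799e-01, -2.67617986e-05]), 'wrist_force': array([-0.0536888 ,  0.5671525 ,  0.06528893]), 'ft_torque': array([-0.02517588, -0.02671965, -0.05644737]), 'gripper_width': 1.0000712901239348}
```

View pics/scene0.png

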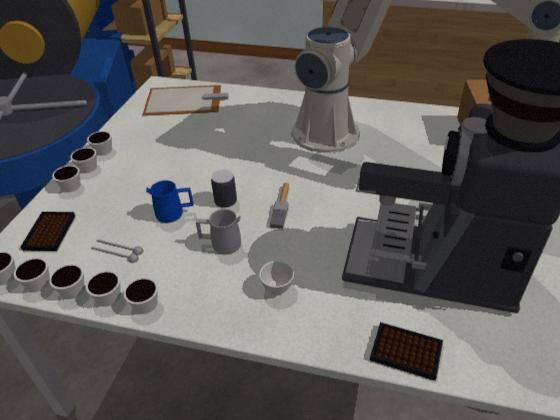

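View pics/top0.png

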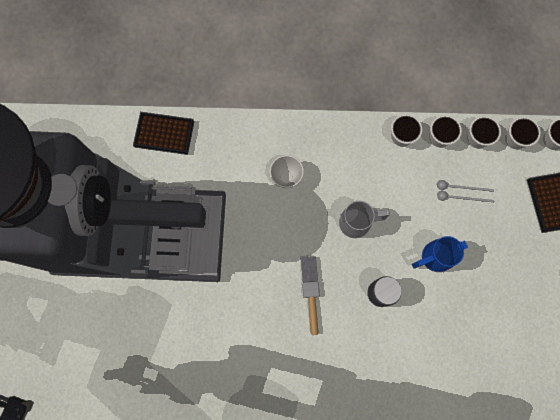

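View pics/wrist0.png

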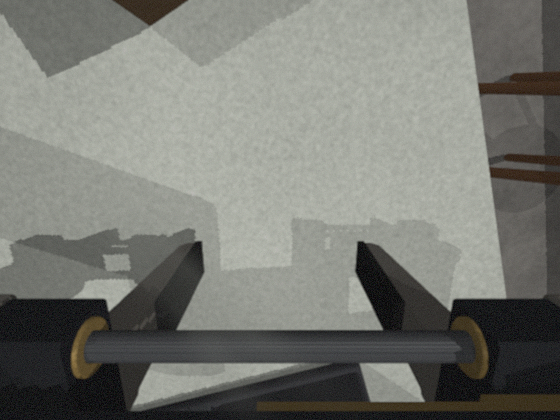

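Top view: grinder at left with its front towards image right (−y). The grey jug is at (357,219) with its handle to the right, and the blue look-alike is at (443,254). I'll zoom in on the shelf, hood and jug.

```bash
python3 - <<'E'
import cv2
a=cv2.imread('pics/top0.png')[170:300,90:240]; cv2.imwrite('pics/top0z.png',cv2.resize(a,None,fx=4.6,fy=4.6,interpolation=cv2.INTER_CUBIC))
a=cv2.imread('pics/scene0.png')[140:310,330:540]; cv2.imwrite('pics/scene0z.png',cv2.resize(a,None,fx=3.5,fy=3.5,interpolation=cv2.INTER_CUBIC))
E
```

```text
(no output)
```

View pics/top0z.png

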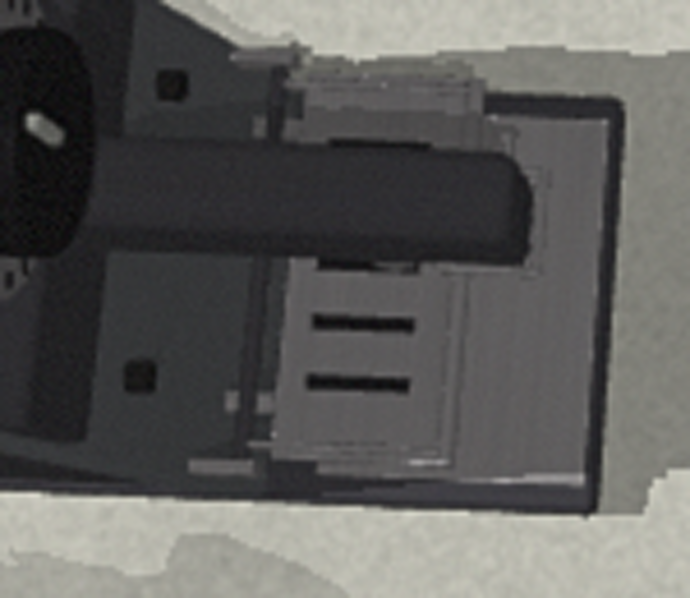

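View pics/scene0z.png

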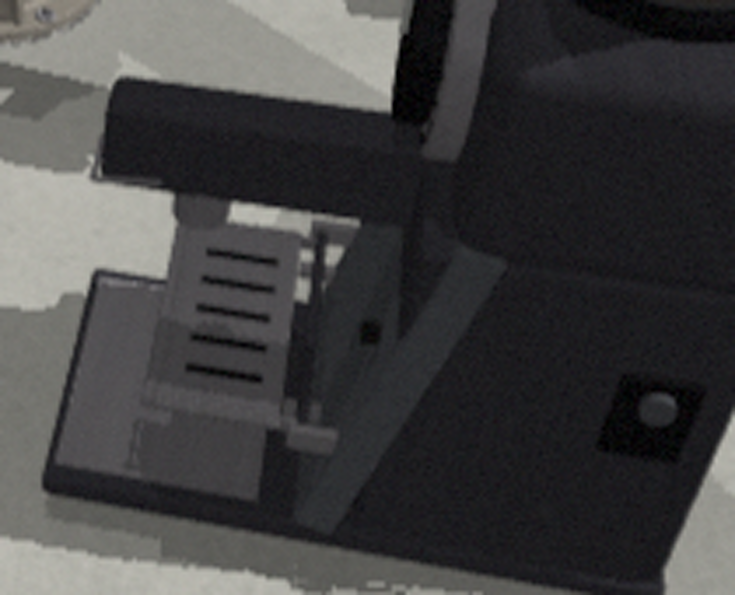

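```bash
cat > fit.py <<'E'
from h import *
from scipy.optimize import least_squares
T=lambda u,v:(90+u/4.6,170+v/4.6); S=lambda u,v:(330+u/3.5,140+v/3.5)
# (cam,px,(x,y,z))
C=[('top',T(588,515),(-.085,.120,.012)),('top',T(622,100),(-.085,-.12,.03)),
('top',T(452,464),(-.020,.105,.115)),('top',T(484,82),(-.020,-.105,.115)),
('scene',S(45,490),(-.085,-.12,.0)),('scene',S(660,592),(.355,-.12,.0)),
('scene',S(148,395),(-.020,-.105,.115)),('scene',S(108,180),(-.072,-.022,.238)),('scene',S(115,85),(-.072,-.022,.308)),
('top',T(530,262),(-.072,.022,.30)),('top',T(530,165),(-.072,-.022,.30))]
I={c:optics.camera_info(c) for c in('top','scene')}
def g2w(p,P):
    c,s=np.cos(p[2]),np.sin(p[2]);P=np.array(P); return np.array([p[0]+c*P[0]-s*P[1],p[1]+s*P[0]+c*P[1],P[2]])
def res(p): return np.concatenate([proj(c,g2w(p,P),I[c])[0]-np.array(px) for c,px,P in C])
r=least_squares(res,[.35,.22,1.57],loss='soft_l1',f_scale=1.5)
if __name__=='__main__':
    print(r.x); print(np.round(r.fun.reshape(-1,2),1))
    im=cv2.imread('pics/top0.png'); im2=cv2.imread('pics/scene0.png')
    for n,P in dict(base=[(-.085,.12,0),(-.085,-.12,0),(.355,-.12,0),(.355,.12,0)],shelf=[(-.015,.105,.115),(-.015,-.105,.115),(.092,-.105,.115),(.092,.105,.115)],hood=[(-.072,.022,.308),(-.072,-.022,.308),(.1,-.022,.308),(.1,.022,.308)]).items():
        for c,i in(('top',im),('scene',im2)):
            cv2.polylines(i,[np.round(proj(c,np.array([g2w(r.x,q) for q in P]),I[c])).astype(int)],True,(0,255,0),1)
    # jug
    for c in('top','scene'):
        snap(c,'tmp.png')
        for t in spotter.trace('jug_center',c): print(c,t['conf'],np.array(t['position'])*[420,560], t['pixels'].sum())
    for n,uv in (('jug mouth',(357,216)),): print(ray('top',uv,.105,I['top']))
    cv2.imwrite('pics/fit_%s.png'%'a',cv2.resize(np.vstack([im[150:310,0:280],im2[120:330,280:560]]),None,fx=1.6,fy=1.6))
E
python3 fit.py
```

```text
[0.57596715 0.26539377 1.58922109]
[[ 3.   2.6]
 [-2.3  1.3]
 [ 0.8  3.7]
 [-2.4  2.3]
 [-0.3  3.7]
 [-0.8  2.5]
 [-0.9  0.5]
 [-2.8  0.6]
 [-2.9  5.2]
 [-5.1 -0.8]
 [-4.2 -0.1]]
top 0.98 [254.604 441.112] 1203
top 0.74 [218.82  359.912] 1148
top 0.25 [241.206 168.896] 2554
scene 0.78 [200.592 168.616] 1229
scene 0.64 [235.494 224.896] 1352
[ 0.62749231 -0.16265059  0.105     ]
```

```bash
python3 - <<'E'
import cv2
a=cv2.imread('pics/top0.png')[190:250,320:420]; cv2.imwrite('pics/top0j.png',cv2.resize(a,None,fx=7,fy=7,interpolation=cv2.INTER_CUBIC))
a=cv2.imread('pics/scene0.png')[190:265,180:270]; cv2.imwrite('pics/scene0j.png',cv2.resize(a,None,fx=7,fy=7,interpolation=cv2.INTER_CUBIC))
E
```

```text
(no output)
```

View pics/fit_a.png

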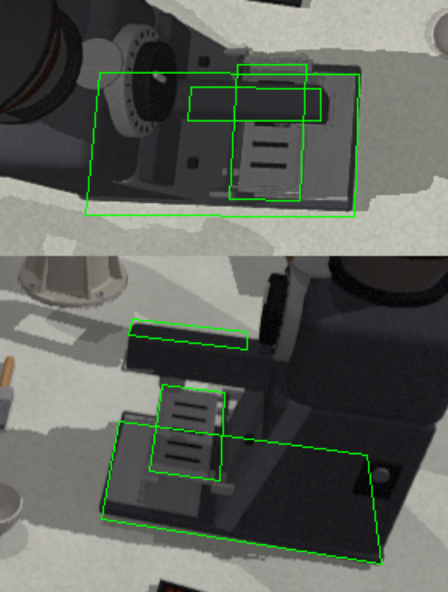

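View pics/top0j.png

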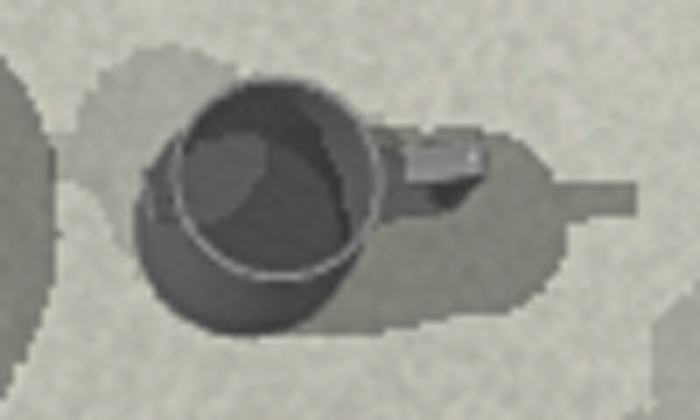

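View pics/scene0j.png

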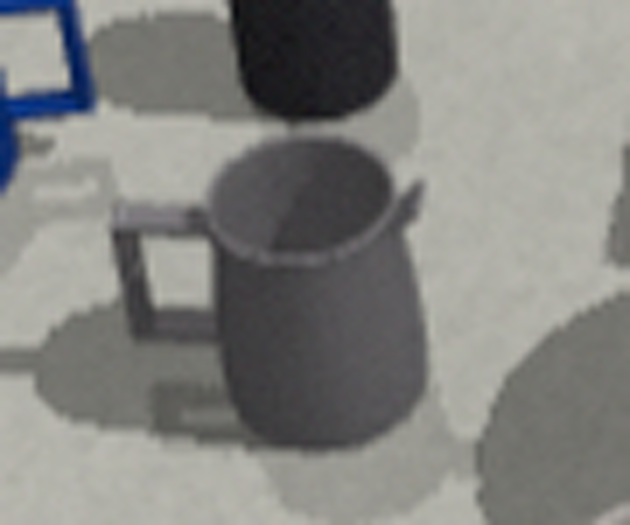

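```bash
cat > fit2.py <<'E'
from h import *
from scipy.optimize import least_squares
from fit import T,S,I,g2w
C=[('top',T(591,515),(-.085,.120,'t')),('top',T(623,98),(-.085,-.12,'t')),
('top',T(610,118),('p',-.105,.036)),('top',T(583,484),('p',.105,.036)),
('top',T(452,464),(-.020,.105,.115)),('top',T(484,82),(-.020,-.105,.115)),
('scene',S(45,492),(-.085,-.12,'b')),('scene',S(660,594),(.355,-.12,'b')),('scene',S(95,270),(-.085,.12,'t')),
('scene',S(148,397),(-.020,-.105,.115)),('scene',S(106,180),(-.072,-.022,.238))]
def res(p):
    d=dict(t=p[3],b=p[4],p=p[5]); return np.concatenate([proj(c,g2w(p,[d.get(k,k) for k in P]),I[c])[0]-np.array(px) for c,px,P in C])
r=least_squares(res,[.576,.265,1.57,.03,.005,-.075],loss='soft_l1',f_scale=1.5)
if __name__=='__main__':
    print(r.x); print(np.round(r.fun.reshape(-1,2),1))
E
python3 fit2.py
python3 - <<'E'
from h import *
i=optics.camera_info('top'); o=lambda u,v,z:ray('top',(320+u/7,190+v/7),z,i)
j=optics.camera_info('scene'); q=lambda u,v,z:ray('scene',(180+u/7,190+v/7),z,j)
print('mouth top',o(279,178,.105),'scene',q(303,200,.105))
print('foot nearside', o(240,335,0), 'scene foot near', q(318,448,0))
print('handle end top', o(478,152,.093), 'scene', q(125,210,.093))
E
```

```text
[ 0.58243279  0.26650389  1.56748262  0.02804246  0.02020428 -0.08177357]
[[ 0.3  0.2]
 [-1.8  0.2]
 [-0.8  0.6]
 [ 0.7  0.7]
 [-0.5  1.1]
 [-1.8 -0.1]
 [-0.8 -0.7]
 [ 1.4  1.4]
 [-1.3 -0.1]
 [-1.7  1.6]
 [-2.3  1.9]]
mouth top [ 0.62911852 -0.16975598  0.105     ] scene [ 0.63064117 -0.16339998  0.105     ]
foot nearside [ 0.59057503 -0.1692172   0.        ] scene foot near [ 0.66409218 -0.15721637  0.        ]
handle end top [ 0.64302981 -0.24288453  0.093     ] scene [ 0.63952733 -0.23619419  0.093     ]
```

Both cameras put the grinder's chute axis near (0.582, 0.2665), yaw ≈ 90°. The jug axis is near (0.630, −0.166) with the handle pointing about −81°. The tool always points down, so I'll push the lip with the back of an open finger, starting it on friction, at the near end of the shelf beside the hood.

```bash
python3 -m creep '[[1.5,-5.5,0,0.15,1],[3,-11,0,0.3,1],[4.5,-16.5,0,0.45,1],[6,-22,0,0.524,1],[7.5,-27.5,0,0.524,1]]'
python3 -m creep '[[1.5,-5.5,0,0,1],[4,-11,0,0,1],[8,-15,0,0,1],[13,-17,0,0,1],[17.6,-17.4,0,0,1]]'
python3 -c "
from h import *
snap('scene','s1.png');snap('wrist','w1.png');print(monitor.observe())"
```

```text
time: 2.08
ee_pos: [0.2693, 0.3175, 0.2398]
orientation: [0.0, -0.105, 0.994, 0.0]
wrist_force: [0.6, 0.8, -0.7]
gripper_width: 1.0
time: 2.7
ee_pos: [0.4468, 0.1435, 0.24]
orientation: [0.001, -0.103, 0.995, 0.0]
wrist_force: [0.1, 0.2, 0.5]
gripper_width: 1.004
{'time': 2.8, 'joint_pos': array([ 3.08313562e-01,  1.10051099e-01,  1.95105101e+00, -4.58258554e-04,
        1.07771121e+00, -1.46806197e+00]), 'qvel': array([ 0.03921587, -0.04591369,  0.08011258,  0.01368234,  0.03021   ,
        0.03471613]), 'tau': array([ -1.32566426, -38.36480498, -33.20100904,  -0.18369931,
        -0.15176953,  -0.43625322]), 'ee_pos': array([0.44917877, 0.14448209, 0.23989481]), 'orientation': array([ 1.40163894e-03, -1.02716194e-01,  9.94709712e-01,  8.58686475e-05]), 'wrist_force': array([-0.01437537,  0.52925123,  0.21143271]), 'ft_torque': array([ 0.01046594,  0.01624707, -0.03008732]), 'gripper_width': 1.0012278701681083}
```

View pics/s1.png

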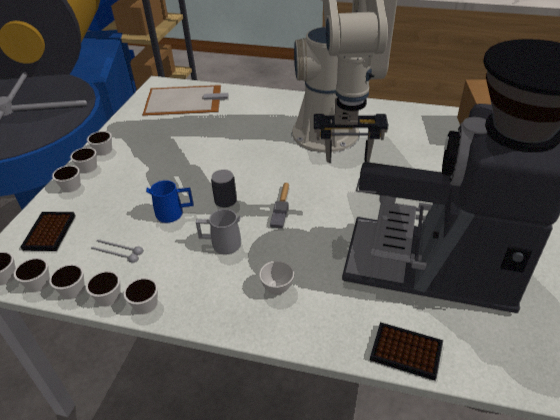

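View pics/w1.png

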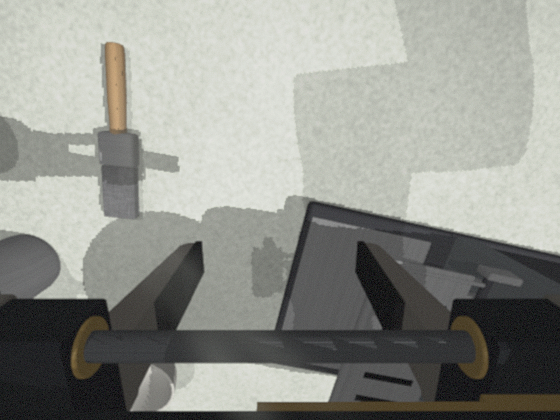

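Wrist picture: the base's near front corner is at about (312,203), with the shelf's lip below right. I'll use that to check the grinder's position.

```bash
python3 - <<'E'
from h import *
i=optics.camera_info('wrist')
for z in(.028,.036): print(ray('wrist',(312,203),z,i))
G=(.582,.2665)
for g in [(-.085,.12,.03),(-.02,.105,.115),(-.02,-.02,.115)]: print(g,proj('wrist',[G[0]-g[1],G[1]+g[0],g[2]],i))
a=cv2.imread('pics/w1.png')[190:420,260:560]; cv2.imwrite('pics/w1z.png',cv2.resize(a,None,fx=2.6,fy=2.6,interpolation=cv2.INTER_CUBIC))
E
```

```text
[0.45989004 0.18658128 0.028     ]
[0.4578562  0.18525313 0.036     ]
(-0.085, 0.12, 0.03) [[307.61269718 204.28134413]]
(-0.02, 0.105, 0.115) [[377.96864909 256.98973907]]
(-0.02, -0.02, 0.115) [[343.48400905 361.2514289 ]]
```

View pics/w1z.png

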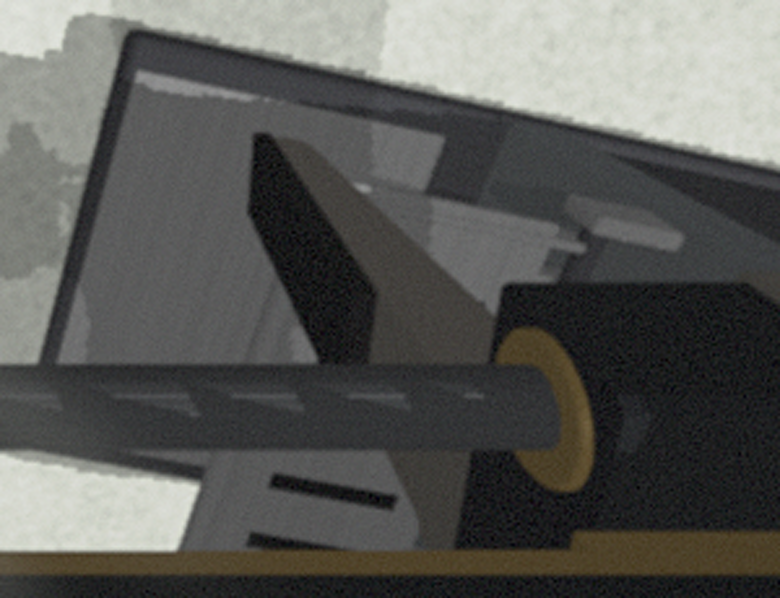

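```bash
python3 -m creep '[[3,0,-4,0,1],[5,0.5,-8,0,1],[5,1,-11.5,0,1],[5,1,-11.5,0,1]]'; python3 -m creep '[[0,1,0,0,1],[0,1.6,0,0,1],[0,1.8,0,0,1],[0,2,0,0,1]]'
python3 -c "
from h import *
snap('wrist','w2.png');snap('scene','s2.png')"
```

```text
time: 3.3
ee_pos: [0.4926, 0.1549, 0.1225]
orientation: [-0.003, -0.104, 0.995, -0.001]
wrist_force: [0.5, -0.2, -0.3]
gripper_width: 0.999
time: 3.8
ee_pos: [0.4953, 0.1754, 0.1252]
orientation: [0.0, -0.104, 0.995, 0.0]
wrist_force: [-0.1, 1.0, -0.1]
gripper_width: 1.0
```

View pics/w2.png

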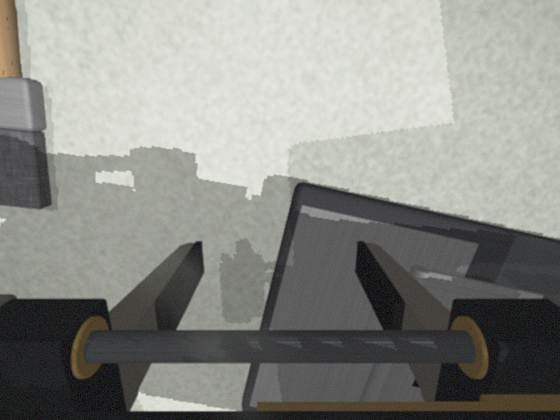

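View pics/s2.png

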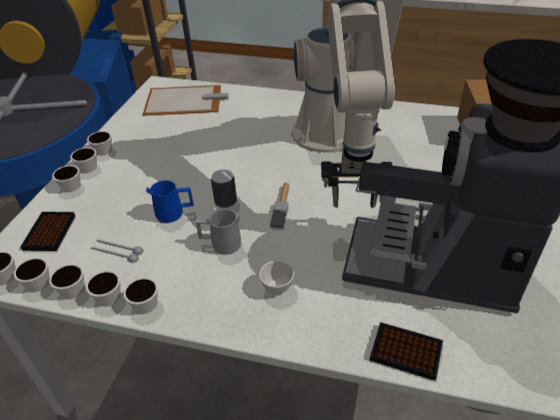

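No contact yet. I'll creep forward until the lip pushes back.

```bash
python3 -m creep '[[0,0.2,0,0,1],[0,0.4,0,0,1],[0,0.4,0,0,1]]'; python3 -m creep '[[0,0.2,0,0,1],[0,0.4,0,0,1],[0,0.4,0,0,1]]'; python3 -m creep '[[0,0.2,0,0,1],[0,0.3,0,0,1],[0,0.3,0,0,1]]'
```

```text
time: 4.28
ee_pos: [0.4951, 0.1792, 0.1245]
orientation: [-0.0, -0.104, 0.995, -0.0]
wrist_force: [0.2, -0.3, -0.2]
gripper_width: 0.998
time: 4.65
ee_pos: [0.4952, 0.1833, 0.1246]
orientation: [0.0, -0.104, 0.995, 0.0]
wrist_force: [-0.2, -0.5, -0.3]
gripper_width: 1.0
time: 5.03
ee_pos: [0.4951, 0.1862, 0.1246]
orientation: [0.0, -0.104, 0.995, 0.0]
wrist_force: [0.3, -0.4, -0.8]
gripper_width: 0.997
```

```bash
python3 -m creep '[[0,0.2,0,0,1],[0,0.3,0,0,1],[0,0.3,0,0,1]]'; python3 -m creep '[[0,0.2,0,0,1],[0,0.3,0,0,1],[0,0.3,0,0,1]]'; python3 -c "
from h import *
im=snap('scene','s3.png');cv2.imwrite('pics/s3z.png',cv2.resize(im[120:310,300:500,::-1],None,fx=3,fy=3,interpolation=cv2.INTER_CUBIC))"
```

```text
time: 5.4
ee_pos: [0.495, 0.1879, 0.1245]
orientation: [-0.0, -0.104, 0.995, -0.001]
wrist_force: [1.0, -7.7, 1.9]
gripper_width: 1.0
time: 5.78
ee_pos: [0.495, 0.1886, 0.1246]
orientation: [-0.001, -0.105, 0.994, -0.003]
wrist_force: [2.5, -22.8, 6.9]
gripper_width: 0.997
```

View pics/s3z.png

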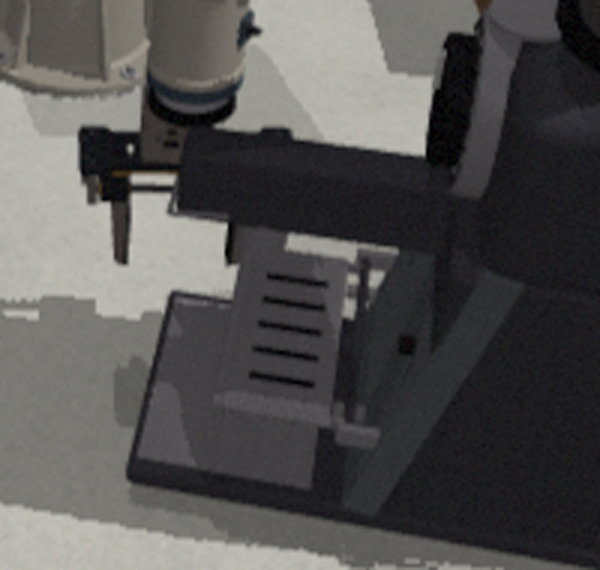

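Contact: the lip front is at y ≈ 0.252, so the grinder origin is at y ≈ 0.271. The push is now 23 N. Next I'll try raising the finger to carry the lip by friction.

```bash
python3 -m creep '[[0,-0.1,0.3,0,1],[0,-0.1,0.6,0,1],[0,-0.1,1,0,1],[0,0,1.4,0,1],[0,0,1.4,0,1]]'; python3 -c "
from h import *
im=snap('scene','s4.png');cv2.imwrite('pics/s4z.png',cv2.resize(im[120:310,300:500,::-1],None,fx=3,fy=3,interpolation=cv2.INTER_CUBIC))"
```

```text
time: 6.45
ee_pos: [0.4949, 0.1892, 0.1384]
orientation: [-0.001, -0.105, 0.995, -0.002]
wrist_force: [3.0, -17.1, 0.5]
gripper_width: 1.002
```

View pics/s4z.png

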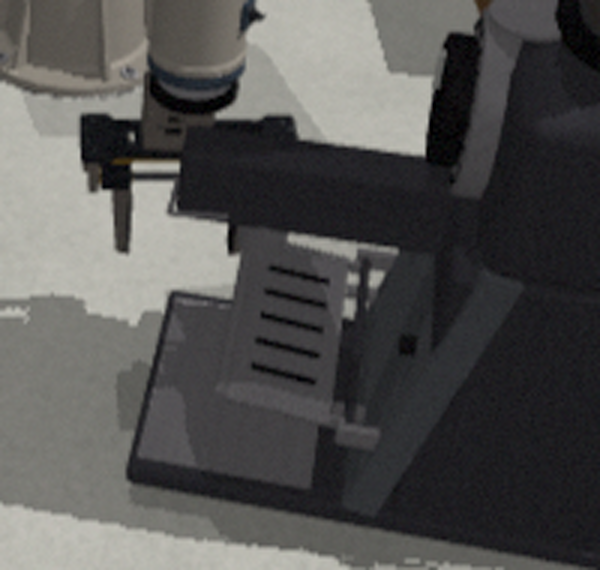

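Wrist force −17 N, and the shelf's near lip corner rose from (215,400) to (222,385), so it is following the finger. I'll continue along the lip's arc.

```bash
python3 -m creep '[[0,0.0,0.4,0,1],[0,0.05,0.8,0,1],[0,0.15,1.2,0,1],[0,0.25,1.6,0,1],[0,0.4,2,0,1]]';  python3 -c "
from h import *
im=snap('scene','s5.png');cv2.imwrite('pics/s5z.png',cv2.resize(im[120:310,300:500,::-1],None,fx=3,fy=3,interpolation=cv2.INTER_CUBIC))"
```

```text
time: 7.12
ee_pos: [0.495, 0.1935, 0.1585]
orientation: [-0.0, -0.104, 0.995, -0.002]
wrist_force: [3.1, -17.3, 3.2]
gripper_width: 1.0
```

View pics/s5z.png

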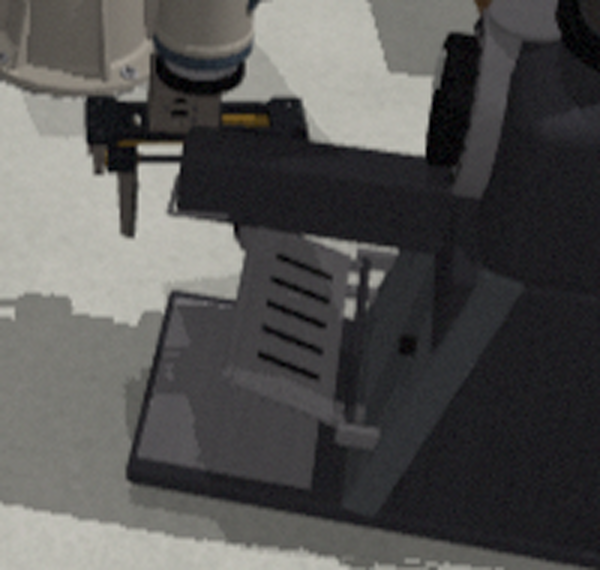

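```bash
python3 -m creep '[[0,0.12,0.5,0,1],[0,0.33,1.0,0,1],[0,0.55,1.5,0,1],[0,0.8,2,0,1],[0,1.05,2.4,0,1]]';  python3 -c "
from h import *
im=snap('scene','s6.png');cv2.imwrite('pics/s6z.png',cv2.resize(im[120:310,300:500,::-1],None,fx=3,fy=3,interpolation=cv2.INTER_CUBIC))"
```

```text
time: 7.8
ee_pos: [0.4953, 0.2044, 0.183]
orientation: [-0.0, -0.104, 0.995, -0.002]
wrist_force: [1.2, -14.0, 6.6]
gripper_width: 0.997
```

View pics/s6z.png

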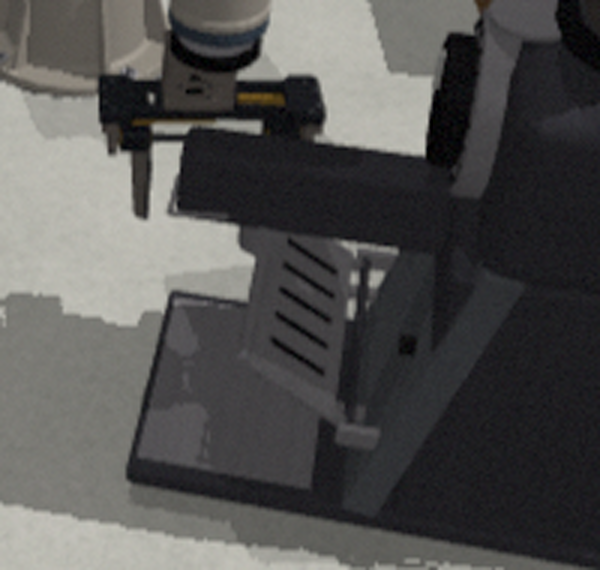

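```bash
python3 -m creep '[[0,0.38,0.6,0,1],[0,0.78,1.1,0,1],[0,1.3,1.65,0,1],[0,1.85,2.2,0,1],[0,2.4,2.6,0,1]]';  python3 -m creep '[[0,0.3,0.3,0,1],[0,0.75,0.6,0,1],[0,1.45,0.95,0,1],[0,2.15,1.3,0,1],[0,2.8,1.5,0,1]]'; python3 -c "
from h import *
im=snap('scene','s7.png');cv2.imwrite('pics/s7z.png',cv2.resize(im[80:310,300:530,::-1],None,fx=2.6,fy=2.6,interpolation=cv2.INTER_CUBIC))"
```

```text
time: 8.48
ee_pos: [0.4957, 0.2286, 0.2101]
orientation: [0.0, -0.104, 0.995, -0.002]
wrist_force: [-0.6, -10.0, 8.8]
gripper_width: 0.998
time: 9.1
ee_pos: [0.495, 0.2594, 0.2236]
orientation: [-0.0, -0.104, 0.995, 0.0]
wrist_force: [-0.5, -1.6, 1.5]
gripper_width: 0.997
```

View pics/s7z.png

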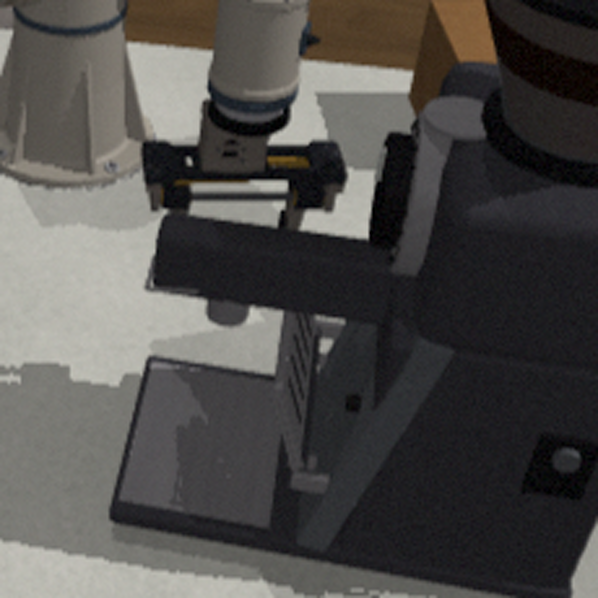

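```bash
python3 -m creep '[[-0.2,0.6,0.3,0,1],[-0.3,1.2,0.5,0,1],[-0.4,1.8,0.7,0,1],[-0.4,2.4,0.8,0,1],[-0.4,3,0.8,0,1]]'; python3 -m creep '[[0,0.3,0,0,1],[0,0.6,0,0,1],[0,0.6,0,0,1]]'; python3 -c "
from h import *
im=snap('scene','s8.png');cv2.imwrite('pics/s8z.png',cv2.resize(im[80:310,300:530,::-1],None,fx=2.6,fy=2.6,interpolation=cv2.INTER_CUBIC))
im=snap('top','t8.png');cv2.imwrite('pics/t8z.png',cv2.resize(im[140:300,50:250,::-1],None,fx=3.5,fy=3.5,interpolation=cv2.INTER_CUBIC))"
```

```text
time: 9.78
ee_pos: [0.4911, 0.2891, 0.2317]
orientation: [0.0, -0.104, 0.995, 0.0]
wrist_force: [-0.5, -0.7, 0.6]
gripper_width: 1.0
time: 10.15
ee_pos: [0.4911, 0.2947, 0.2315]
orientation: [-0.0, -0.104, 0.995, -0.0]
wrist_force: [-0.2, -0.7, -0.0]
gripper_width: 1.002
```

View pics/s8z.png

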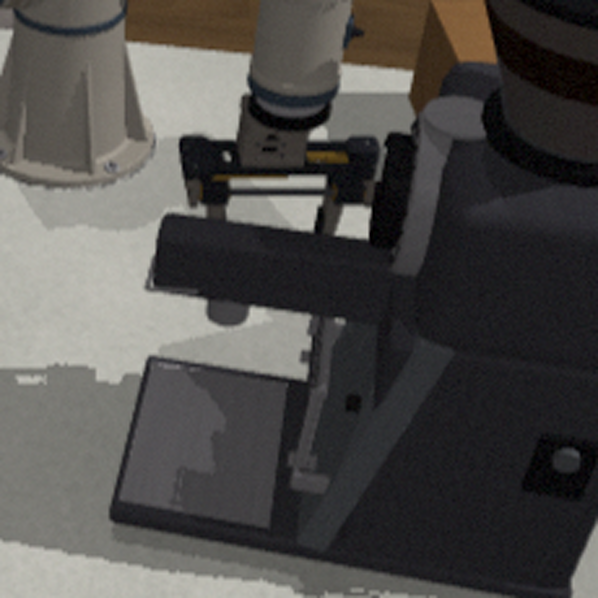

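View pics/t8z.png

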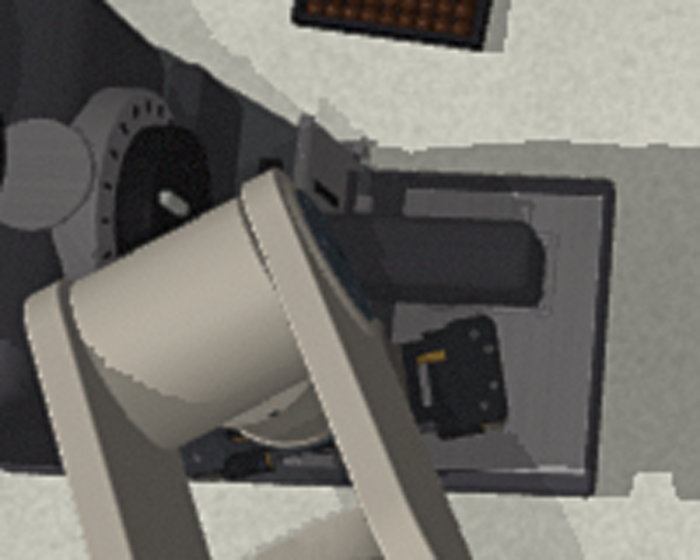

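About upright now. I'll keep pushing gently.

```bash
python3 -m creep '[[0,0.25,0,0,1],[0,0.5,0,0,1],[0,0.5,0,0,1]]'; python3 -m creep '[[0,0.2,0,0,1],[0,0.4,0,0,1],[0,0.4,0,0,1]]'; python3 -c "
from h import *
im=snap('scene','s9.png');cv2.imwrite('pics/s9z.png',cv2.resize(im[80:310,300:530,::-1],None,fx=2.6,fy=2.6,interpolation=cv2.INTER_CUBIC))"
```

```text
time: 10.62
ee_pos: [0.4911, 0.2998, 0.2316]
orientation: [0.0, -0.104, 0.995, 0.0]
wrist_force: [0.6, -0.3, 0.2]
gripper_width: 1.002
time: 11.0
ee_pos: [0.4911, 0.3038, 0.2316]
orientation: [0.0, -0.104, 0.995, 0.0]
wrist_force: [0.5, 0.4, 0.3]
gripper_width: 0.996
```

View pics/s9z.png

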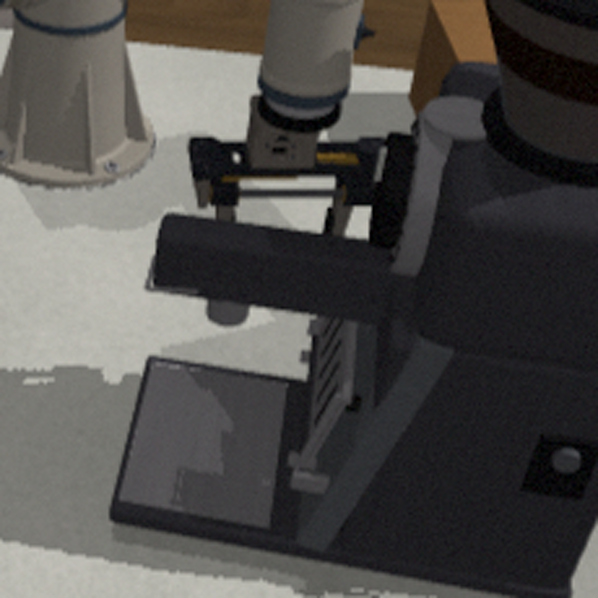

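The shelf is resting back against its rubber stops and the wrist force is about 0. I'll back straight out, then swing over to the jug while turning.

```bash
python3 -m creep '[[0,-3,0,0,1],[0,-7,0,0,1],[0,-12,0,0,1],[0,-17.5,0,0,1],[0,-23,1,0,1]]'; python3 -m creep '[[0,-4,1,-0.18,1],[0,-8,2,-0.36,1],[2,-12,2,-0.54,1],[4,-16,2,-0.72,1],[6,-20,2,-0.9,1]]';python3 -m creep '[[3,-3,0,-0.18,1],[6,-6,0,-0.36,1],[9,-8.5,0,-0.54,1],[9,-10.5,0,-0.72,1],[9,-11.35,0,-0.9,1]]'
python3 -m creep '[[0,0,0,-0.18,1],[0,0,0,-0.36,1],[0,0,0,-0.54,1],[0,0,0,-0.72,1],[0,0,0,-0.9,1]]'
python3 -m creep '[[0,0,0,-0.18,1],[0,0,0,-0.36,1],[0,0,0,-0.54,1],[0,0,0,-0.72,1],[0,0,0,-0.9,1]]'
python3 -m creep '[[0,0,0,-0.18,1],[0,0,0,-0.36,1],[0,0,0,-0.54,1],[0,0,0,-0.72,1],[0,0,0,-0.9,1]]'
python3 -m creep '[[0,0,0,-0.18,1],[0,0,0,-0.27,1],[0,0,0,-0.273,1],[0,0,0,-0.273,1]]'
python3 -c "
from h import *
print(monitor.observe()['joint_pos'])
snap('wrist','w10.png');snap('scene','s10.png');snap('top','t10.png')
"
```

```text
time: 11.68
ee_pos: [0.4905, 0.0719, 0.2413]
orientation: [-0.0, -0.104, 0.995, -0.0]
wrist_force: [-0.3, -0.7, 0.5]
gripper_width: 0.999
time: 12.3
ee_pos: [0.5516, -0.1279, 0.2618]
orientation: [0.0, 0.342, 0.94, 0.0]
wrist_force: [-0.6, 0.5, -0.2]
gripper_width: 1.005
time: 12.92
ee_pos: [0.6412, -0.2411, 0.261]
orientation: [-0.0, 0.717, 0.697, -0.0]
wrist_force: [0.3, 0.9, 0.0]
gripper_width: 1.005
time: 13.55
ee_pos: [0.641, -0.2399, 0.2615]
orientation: [-0.0, 0.949, 0.316, -0.0]
wrist_force: [0.1, 0.2, 0.5]
gripper_width: 0.997
time: 14.18
ee_pos: [0.641, -0.24, 0.2615]
orientation: [-0.0, 0.992, -0.128, -0.0]
wrist_force: [0.5, -0.8, 0.3]
gripper_width: 1.0
time: 14.8
ee_pos: [0.641, -0.2399, 0.2614]
orientation: [0.0, 0.837, -0.546, -0.0]
wrist_force: [0.2, -0.9, 0.2]
gripper_width: 0.999
time: 15.3
ee_pos: [0.6411, -0.2399, 0.2616]
orientation: [-0.0, 0.758, -0.652, -0.0]
wrist_force: [0.6, 0.1, 0.0]
gripper_width: 0.999
[-3.60290091e-01  4.27640997e-01  1.47197468e+00  7.71568127e-06
  1.24199635e+00  2.63174249e+00]
```

View pics/w10.png

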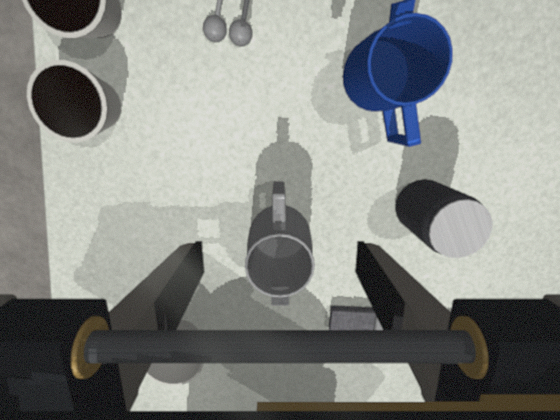

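View pics/s10.png

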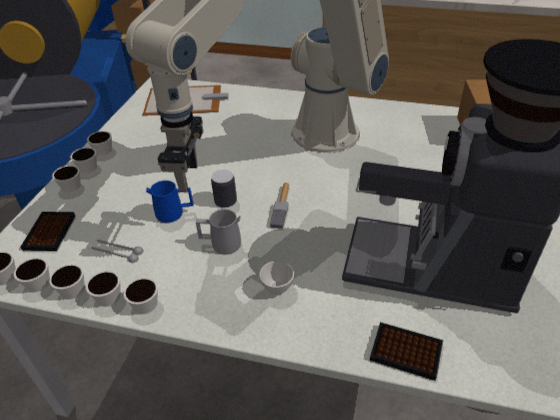

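Wrist view: the grey jug is centred, with its mouth at (279,264) and its handle strap at (279,200) pointing up the image. Now I'll measure it.

```bash
python3 - <<'E'
from h import *
i=optics.camera_info('wrist')
a=cv2.imread('pics/w10.png')[170:320,200:360]; cv2.imwrite('pics/w10z.png',cv2.resize(a,None,fx=4.5,fy=4.5,interpolation=cv2.INTER_CUBIC))
print(np.round(i['cam_to_world'],3))
print('mouth',ray('wrist',(279.5,264.5),.105,i),'strap top near', ray('wrist',(279,195),.093,i))
p=monitor.observe(); print(p['ee_pos'],p['orientation'])
print('TCP lines: ',proj('wrist',[.641,-.24,.09],i))
E
```

```text
[[-0.989 -0.143 -0.043  0.653]
 [-0.149  0.947  0.283 -0.321]
 [ 0.     0.286 -0.958  0.407]
 [ 0.     0.     0.     1.   ]]
mouth [ 0.62945401 -0.16890684  0.105     ] strap top near [ 0.64101129 -0.24203858  0.093     ]
[ 0.64109268 -0.23988256  0.26157377] [-4.23616378e-08  7.57661376e-01 -6.52647867e-01 -2.08588740e-05]
TCP lines:  [[278.72488471 196.1573057 ]]
```

View pics/w10z.png

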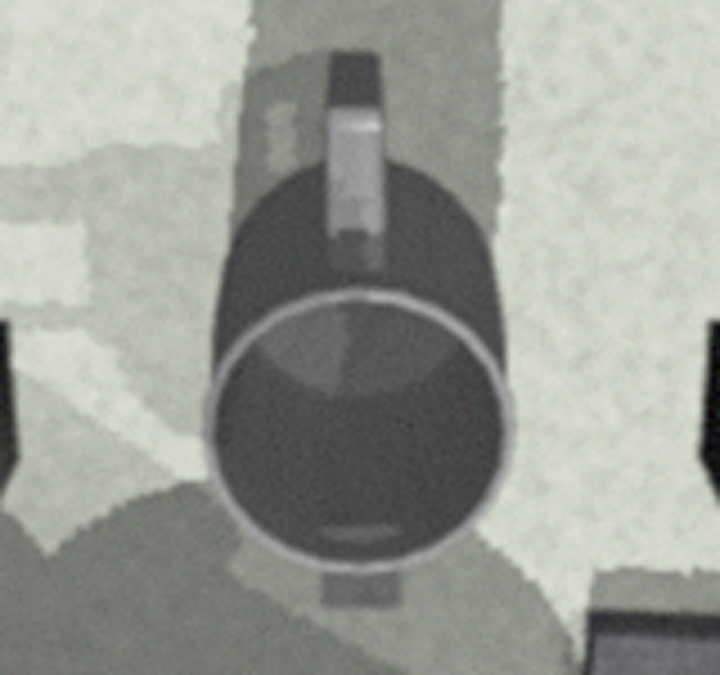

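```bash
python3 - <<'E'
from h import *
i=optics.camera_info('wrist'); im=cv2.imread('pics/w10.png')
c=np.array([.641,-.24]); u=np.array([-.989,-.149]); v=np.array([-.149,.989])
for z,col in((.05,(0,0,255)),(.105,(0,255,0))):
  for s in(1,-1):
    q=[np.r_[c+s*a*u+b*v,z] for a,b in((.046,.01),(.064,.01),(.064,-.01),(.046,-.01))]
    cv2.polylines(im,[np.round(proj('wrist',np.array(q),i)).astype(int)],True,col,1)
cv2.imwrite('pics/w10p.png',im)
print(ray('wrist',(461,228),.1,i),'blue',ray('wrist',(412,58),.105,i))
E
python3 -m creep '[[0,0,-5,0,1],[0,0,-9,0,1],[0,0,-9,0,1]]'
```

```text
[ 0.44611655 -0.23692186  0.1       ] blue [ 0.54322728 -0.38675041  0.105     ]
time: 15.82
ee_pos: [0.639, -0.2391, 0.1684]
orientation: [0.001, 0.757, -0.653, -0.003]
wrist_force: [-0.3, 0.2, 0.1]
gripper_width: 1.001
```

View pics/w10p.png

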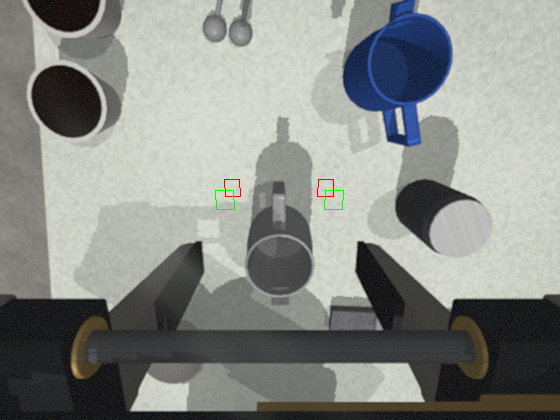

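The fingers' landing spots are clear of everything. I'll go down and grip the strap.

```bash
python3 -m creep '[[0,0,-4,0,1],[0,0,-8,0,1],[0,0,-9.4,0,1],[0,0,-9.4,0,1]]'; python3 -m creep '[[0,0,0,0,-0.4],[0,0,0,0,-1],[0,0,0,0,-1],[0,0,0,0,-1],[0,0,0,0,-1]]' 25;  python3 -m creep '[[0,0,0,0,-1],[0,0,0,0,-1],[0,0,0,0,-1],[0,0,0,0,-1]]'
```

```text
time: 16.32
ee_pos: [0.6416, -0.2401, 0.0784]
orientation: [-0.0, 0.757, -0.653, 0.0]
wrist_force: [0.8, -0.4, 0.4]
gripper_width: 1.001
time: 16.95
ee_pos: [0.6411, -0.2399, 0.0776]
orientation: [-0.0, 0.757, -0.653, 0.0]
wrist_force: [-0.1, -0.1, -0.3]
gripper_width: 0.478
time: 17.45
ee_pos: [0.6411, -0.2399, 0.0775]
orientation: [-0.0, 0.757, -0.653, 0.0]
wrist_force: [0.2, 0.6, -0.5]
gripper_width: 0.152
```

Gripped: opening 0.152 is 14 mm. I'll lift with a firmer grip and check.

```bash
python3 -m creep '[[0,0,0,0,-1],[0,0,1,0,-1],[0,0,3,0,-1],[0,0,6,0,-1],[0,0,9,0,-1]]' 45; python3 -m creep '[[0,0,4,0,-1],[0,0,5,0,-1],[0,0,5,0,-1]]';python3 -c "
from h import *
snap('wrist','w11.png');snap('scene','s11.png')"
```

```text
time: 18.08
ee_pos: [0.6412, -0.24, 0.1699]
orientation: [-0.0, 0.757, -0.653, 0.0]
wrist_force: [0.9, 0.2, -3.4]
gripper_width: 0.152
time: 18.45
ee_pos: [0.6413, -0.24, 0.2183]
orientation: [-0.0, 0.757, -0.653, 0.001]
wrist_force: [-1.3, -0.5, -3.0]
gripper_width: 0.147
```

View pics/w11.png

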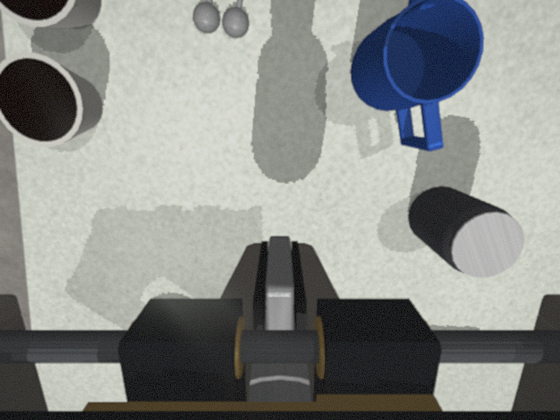

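View pics/s11.png

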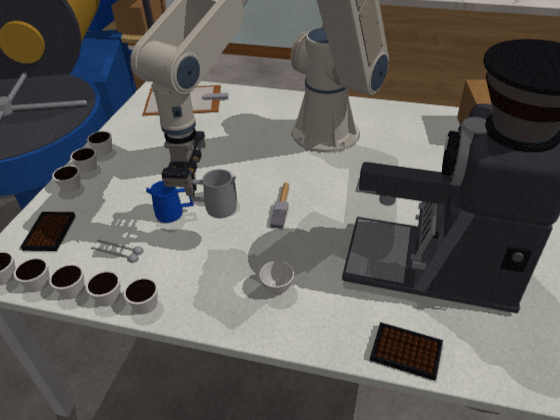

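The jug hangs upright in the gripper. I'll carry it to a point in front of the grinder, turning it so the handle ends up facing the robot side (world −x).

```bash
python3 -m creep '[[-0.5,1.2,0,0.15,-1],[-1,2.4,0,0.33,-1],[-1.5,3.6,0,0.51,-1],[-2,4.8,0,0.69,-1],[-2.7,6,0,0.87,-1]]' 
python3 -m creep '[[-0.5,1.2,0,0.18,-1],[-1,2.4,0,0.36,-1],[-1.5,3.6,0,0.54,-1],[-2,4.8,0,0.72,-1],[-2.7,6,0,0.9,-1]]' 
python3 -m creep '[[-0.5,1.2,0,0.18,-1],[-1,2.4,0,0.36,-1],[-1.5,3.6,0,0.54,-1],[-2,4.8,0,0.72,-1],[-2.7,6,0,0.9,-1]]' 
python3 -m creep '[[-0.5,1.2,0,0.18,-1],[-1,2.4,0,0.36,-1],[-1.5,3.6,0,0.54,-1],[-2,4.8,0,0.72,-1],[-2.7,6,0,0.9,-1]]' 
python3 -m creep '[[-0.5,1.2,0,0.18,-1],[-1,2.4,0,0.36,-1],[-1.5,3.6,0,0.54,-1],[-2,4.8,0,0.72,-1],[-2.7,6,0,0.9,-1]]' 
python3 -m creep '[[0,0,-3,0.094,-1],[0,0,-7,0.094,-1],[0,0,-9,0.094,-1],[0,0,-9,0.094,-1]]'
python3 -c "
from h import *
snap('wrist','w12.png');snap('scene','s12.png');snap('top','t12.png')"
```

```text
time: 19.18
ee_pos: [0.6131, -0.1792, 0.2156]
orientation: [-0.0, 0.963, -0.27, -0.001]
wrist_force: [0.9, -0.5, -3.3]
gripper_width: 0.149
time: 19.8
ee_pos: [0.5861, -0.1193, 0.2157]
orientation: [-0.001, 0.984, 0.175, -0.001]
wrist_force: [-0.6, -0.8, -4.5]
gripper_width: 0.149
time: 20.42
ee_pos: [0.559, -0.0593, 0.2158]
orientation: [-0.001, 0.81, 0.586, -0.001]
wrist_force: [-0.6, -0.4, -2.8]
gripper_width: 0.147
time: 21.05
ee_pos: [0.5319, 0.0006, 0.2159]
orientation: [-0.001, 0.475, 0.88, -0.001]
wrist_force: [-0.8, -0.2, -3.6]
gripper_width: 0.145
time: 21.68
ee_pos: [0.5049, 0.0604, 0.2159]
orientation: [-0.002, 0.044, 0.999, -0.0]
wrist_force: [0.6, 0.3, -3.2]
gripper_width: 0.15
time: 22.18
ee_pos: [0.5038, 0.0599, 0.125]
orientation: [-0.003, 0.0, 1.0, -0.0]
wrist_force: [0.3, -0.2, -3.3]
gripper_width: 0.152
```

View pics/s12.png

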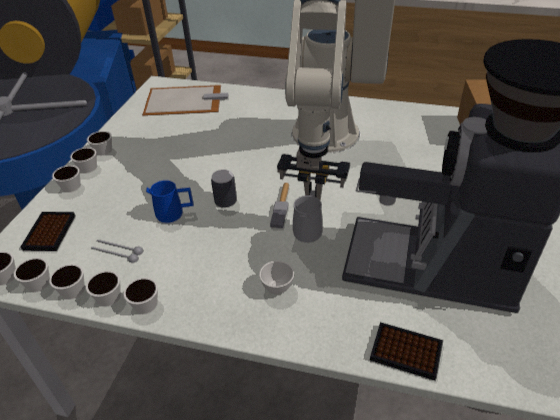

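View pics/t12.png

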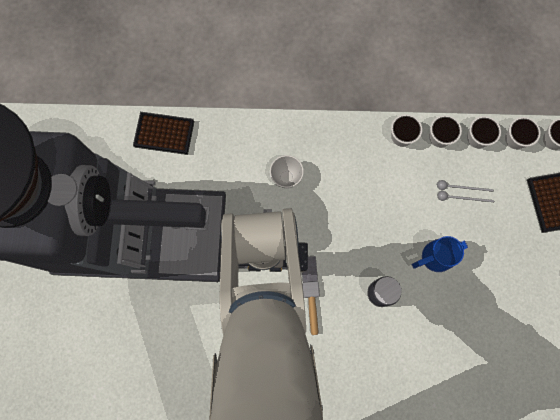

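The jug's underside is now at about z = 0.048, in front of the grinder. I'll slide it in under the hood, stopping short to look.

```bash
python3 -m creep '[[0,3.5,0,0,-1],[0,7,0,0,-1],[0,10.5,0,0,-1],[0,14,0,0,-1],[0.1,17,0,0,-1]]'
python3 -m creep '[[0,1.5,0,0,-1],[0,3,0,0,-1],[0,4,0,0,-1],[0,4,0,0,-1]]'
python3 -c "
from h import *
im=snap('scene','s13.png');cv2.imwrite('pics/s13z.png',cv2.resize(im[120:310,320:530,::-1],None,fx=3.2,fy=3.2,interpolation=cv2.INTER_CUBIC))
snap('wrist','w13.png')"
```

```text
time: 22.95
ee_pos: [0.5076, 0.2317, 0.1288]
orientation: [0.001, 0.0, 1.0, 0.0]
wrist_force: [0.3, 0.5, -3.5]
gripper_width: 0.15
time: 23.45
ee_pos: [0.5072, 0.2703, 0.1276]
orientation: [0.0, 0.0, 1.0, 0.0]
wrist_force: [0.3, -0.7, -2.7]
gripper_width: 0.15
```

View pics/s13z.png

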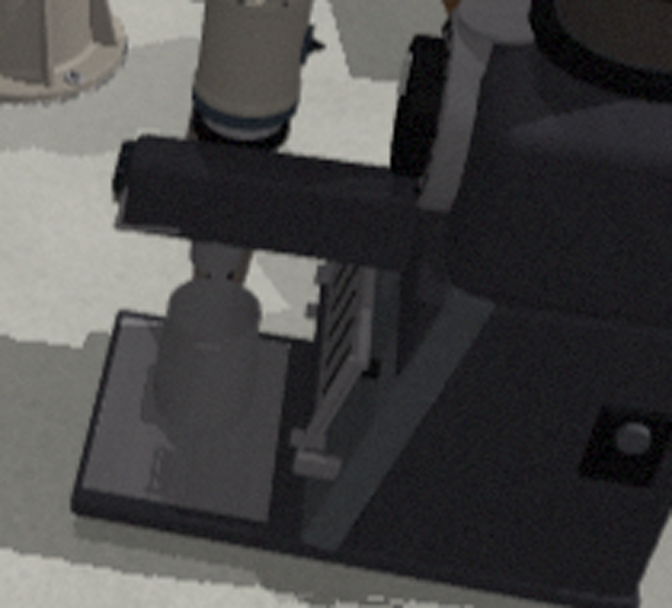

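View pics/w13.png

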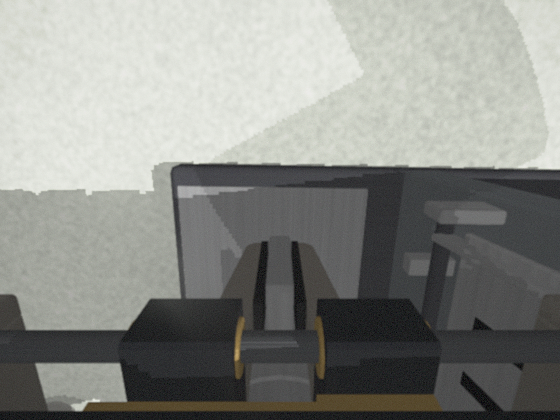

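```bash
python3 - <<'E'
from h import *
i=optics.camera_info('wrist')
for z in(.02,.028): 
  for uv in((174,166),(330,167)):print('base edge',uv,z,ray('wrist',uv,z,i))
for uv in((180,187),(367,187)): print('plate',ray('wrist',uv,.036,i))
print(monitor.observe()['ee_pos'])
j=optics.camera_info('scene'); b=.2703
S=lambda u,v:(320+u/3.2,120+v/3.2)
import itertools
# jug mouth left/right/ foot left/right tangents in scene
for n,P in dict(plateNF=[-.082,-.105,.036],plateNB=[.068,-.105,.036],plateFF=[-.082,.105,.036],plateFB=[.068,.105,.036]).items():
    for G in((.581,.271),):
        q=proj('scene',[G[0]-P[1],G[1]+P[0],P[2]],j)[0]; print(n,(q-[320,120])*3.2)
t=np.linspace(0,2*np.pi,40)
for cx,cy in((.581,.2705),):
  for r,z in((.042,.05),(.038,.155)):
    q=(proj('scene',np.c_[cx+r*np.cos(t),cy+r*np.sin(t),0*t+z],j)-[320,120])*3.2
    print(r,z,'u',q[:,0].min(),q[:,0].max(),'v',q[:,1].min(),q[:,1].max())
E
```

```text
base edge (174, 166) 0.02 [0.46487031 0.18298985 0.02      ]
base edge (330, 167) 0.02 [0.46569184 0.31077531 0.02      ]
base edge (174, 166) 0.028 [0.46363019 0.18571499 0.028     ]
base edge (330, 167) 0.028 [0.46442574 0.30945869 0.028     ]
plate [0.47886126 0.19153684 0.036     ]
plate [0.47886099 0.33782088 0.036     ]
[0.50702342 0.26958955 0.12750736]
plateNF [ 84.19119309 485.87826707]
plateNB [270.1923153  517.36214366]
plateFF [120.86421522 315.46341743]
plateFB [287.94751952 340.21822295]
0.042 0.05 u 150.04385248028868 250.0170586036782 v 364.8108935921335 435.85408467698346
0.038 0.155 u 165.19200519632324 260.5448580216078 v 277.3183341952654 341.0232310084478
```

```bash
python3 - <<'E'
from h import *
im=cv2.imread('pics/s13.png'); j=optics.camera_info('scene')
k=np.clip(im[190:290,335:425].astype(float)*2.2-60,0,255).astype(np.uint8)
k=cv2.resize(k,None,fx=6,fy=6,interpolation=cv2.INTER_CUBIC)
t=np.linspace(0,2*np.pi,60)
for cx,cy,col in((.581,.2705,(0,255,0)),):
  for r,z in((.042,.05),(.038,.155)):
    q=(proj('scene',np.c_[cx+r*np.cos(t),cy+r*np.sin(t),0*t+z],j)-[335,190]+.5)*6
    cv2.polylines(k,[np.round(q).astype(int)],True,col,1)
for G,col in(((.583,.271),(0,0,255)),):
    P=np.array([[-.082,-.105],[.068,-.105],[.068,.105],[-.082,.105]])
    q=(proj('scene',np.c_[G[0]-P[:,1],G[1]+P[:,0],0*P[:,0]+.036],j)-[335,190]+.5)*6
    cv2.polylines(k,[np.round(q).astype(int)],True,col,1)
cv2.imwrite('pics/s13e.png',k)
E
```

```text
(no output)
```

View pics/s13e.png

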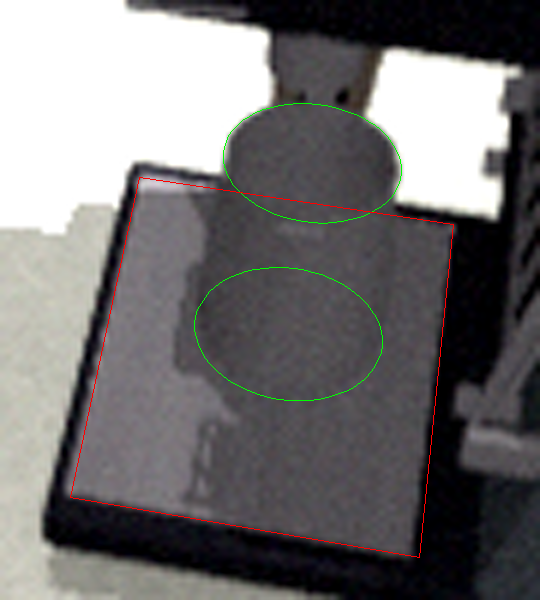

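The mouth matches a jug axis at (0.581, 0.2705). The plate, seen in both the scene and wrist pictures, suggests the axis is about 2–3 mm further in x. I'll shift by 2.5 mm and lower.

```bash
python3 -m creep '[[0.25,0,0,0,-1],[0.25,0,-0.6,0,-1],[0.25,0,-1.1,0,-1],[0.25,0,-1.3,0,-1],[0.25,0,-1.3,0,-1]]'
python3 -m creep '[[0,0,-0.1,0,-1],[0,0,-0.1,0,-1]]'
python3 -m creep '[[0,0,-0.1,0,-1],[0,0,-0.1,0,-1]]'
```

```text
time: 24.18
ee_pos: [0.5094, 0.27, 0.1143]
orientation: [-0.0, 0.0, 1.0, -0.0]
wrist_force: [0.1, -0.3, -2.1]
gripper_width: 0.147
time: 24.42
ee_pos: [0.5098, 0.2702, 0.1137]
orientation: [0.0, 0.0, 1.0, 0.0]
wrist_force: [0.2, -0.6, -2.3]
gripper_width: 0.148
time: 24.68
ee_pos: [0.5097, 0.2702, 0.1135]
orientation: [0.0, 0.0, 1.0, 0.0]
wrist_force: [-3.1, -1.1, 5.6]
gripper_width: 0.146
```

The jug has touched down (Fz +5.6 N). I'll ease off slightly, open, and retreat sideways towards −x.

```bash
python3 -m creep '[[0,0,0.05,0,-1],[0,0,0.05,0,-0.6],[0,0,0.05,0,-0.3],[0,0,0.05,0,0.2],[0,0,0.05,0,0.2]]'
python3 -m creep '[[0,0,0,0,0.5],[0,0,0,0,0.5],[0,0,0,0,0.5]]'
python3 -m creep '[[-0.8,0,0,0,0.5],[-2,0,0,0,0.5],[-4,0,0,0,0.5],[-7,0,0,0,0.5],[-11,0,0,0,0.5]]'
python3 -m creep '[[-4,-2,4,0,0.5],[-8,-2,9,0,0.5],[-10,-2,14,0,0.5],[-10,-2,15,0,0.5],[-10,-2,15,0,0.5]]'
python3 -c "
from h import *
im=snap('scene','s14.png');cv2.imwrite('pics/s14z.png',cv2.resize(im[120:310,320:530,::-1],None,fx=3.2,fy=3.2,interpolation=cv2.INTER_CUBIC))
snap('top','t14.png');snap('wrist','w14.png')"
```

```text
time: 25.3
ee_pos: [0.5097, 0.2701, 0.113]
orientation: [0.0, 0.0, 1.0, -0.0]
wrist_force: [0.4, -1.2, -0.1]
gripper_width: 0.505
time: 25.68
ee_pos: [0.5096, 0.2701, 0.1131]
orientation: [0.0, 0.0, 1.0, 0.0]
wrist_force: [0.1, -0.3, 0.5]
gripper_width: 0.75
time: 26.3
ee_pos: [0.3983, 0.27, 0.1131]
orientation: [0.0, 0.001, 1.0, 0.0]
wrist_force: [0.4, -0.1, 0.4]
gripper_width: 0.75
time: 26.92
ee_pos: [0.2996, 0.2502, 0.2633]
orientation: [0.001, 0.0, 1.0, 0.001]
wrist_force: [0.1, 0.8, -0.7]
gripper_width: 0.751
```

View pics/s14.png

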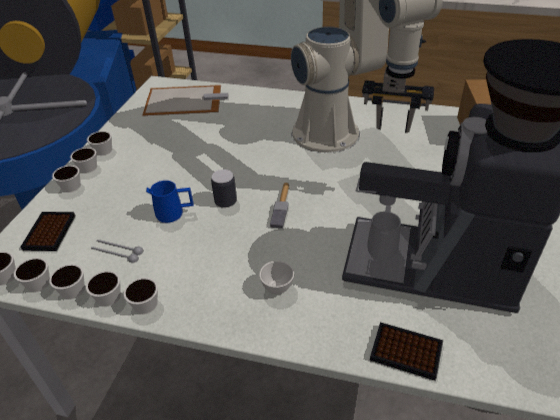

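View pics/t14.png

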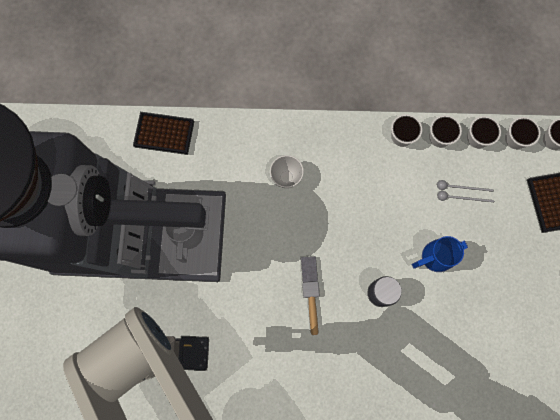

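View pics/w14.png

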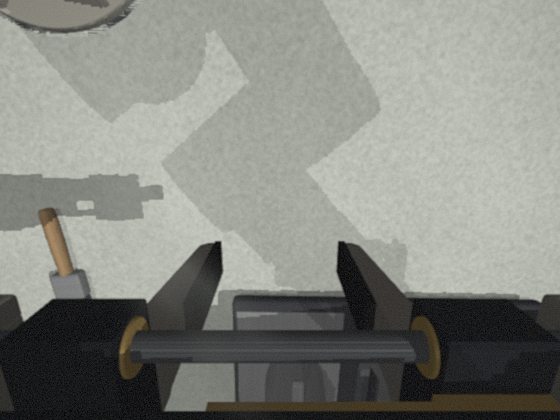

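Jug stands on the plate under the chute with the handle towards the robot, and the shelf is still up. Now I'll check the centring.

```bash
python3 - <<'E'
from h import *
def ov(fn,cam,x0,y0,w,h,f,out):
    im=cv2.imread('pics/'+fn)[y0:y0+h,x0:x0+w]; k=cv2.resize(np.clip(im.astype(float)*2.2-50,0,255).astype(np.uint8),None,fx=f,fy=f,interpolation=cv2.INTER_CUBIC)
    j=optics.camera_info(cam); t=np.linspace(0,2*np.pi,60); G=(.583,.271)
    for r,z,col in((.042,.037,(0,255,0)),(.038,.141,(0,255,0)),(.020,.210,(255,0,255))):
        q=(proj(cam,np.c_[G[0]+r*np.cos(t),G[1]+r*np.sin(t),0*t+z],j)-[x0,y0]+.5)*f; cv2.polylines(k,[np.round(q).astype(int)],True,col,1)
    P=np.array([[-.082,-.105],[.068,-.105],[.068,.105],[-.082,.105]])
    q=(proj(cam,np.c_[G[0]-P[:,1],G[1]+P[:,0],0*P[:,0]+.036],j)-[x0,y0]+.5)*f; cv2.polylines(k,[np.round(q).astype(int)],True,(0,0,255),1)
    cv2.imwrite('pics/'+out,k)
ov('s14.png','scene',335,170,110,115,5,'s14e.png'); ov('t14.png','top',130,170,110,130,4.5,'t14e.png')
E
```

```text
(no output)
```

View pics/s14e.png

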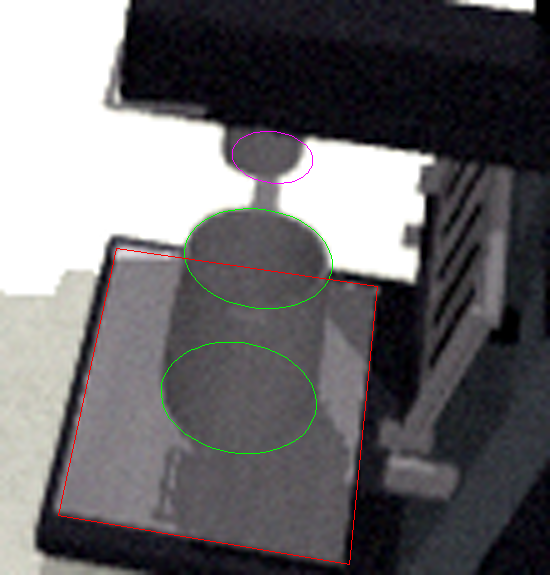

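View pics/t14e.png

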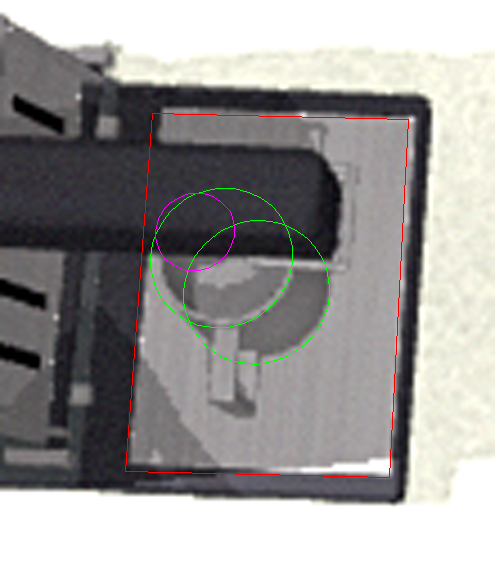

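```bash
python3 - <<'E'
from h import *
im=cv2.imread('pics/s14.png'); g=im.mean(2); j=optics.camera_info('scene')
for r in (197,199,201,203,204): print(r,g[r,370:400].astype(int))
for r in (213,216,219,221): print(r,g[r,364:408].astype(int))
G=(.583,.271)
for P in [(-.072,-.022,.238),(-.072,-.022,.308),(-.079,-.0265,.243),(-.079,.0265,.243)]:
    print(P,proj('scene',[G[0]-P[1],G[1]+P[0],P[2]],j))
t=np.linspace(0,2*np.pi,100)
for r,z in((.02,.21),(.038,.141)):
    q=proj('scene',np.c_[G[0]+r*np.cos(t),G[1]+r*np.sin(t),0*t+z],j); print(q.min(0),q.max(0))
k=cv2.resize(np.clip(im[165:240,345:415].astype(float)*1.8-20,0,255).astype(np.uint8),None,fx=9,fy=8,interpolation=cv2.INTER_CUBIC); cv2.imwrite('pics/s14k.png',cv2.resize(im[165:240,345:415],None,fx=8,fy=8,interpolation=cv2.INTER_NEAREST))
E
```

```text
197 [150 147 150 153 154 152 149 150 146 108  57  57  59  60  59  58  65  64
  62  64  56  59  55  51  46  50  73  84  62  42]
199 [151 151 152 153 153 150 149 149 142  93  52  58  59  61  65  60  63  64
  65  62  65  64  64  62  64  91 155 155 152 156]
201 [154 151 149 152 152 151 150 149 145 119  56  58  61  61  64  63  63  66
  61  65  65  62  64  62  70 116 155 153 154 152]
203 [146 146 149 151 150 149 150 149 148 145 126  96  68  62  61  61  64  64
  64  63  64  63  63  81 118 156 154 152 153 154]
204 [145 147 148 149 151 150 149 149 151 152 151 137 117  98  73  64  65  64
  63  65  66  75  94 127 146 157 156 154 156 158]
213 [174 171 173 174 172 170 159 152 149 148 145 128  91  73  69  65  62  65
  67  65  63  67  64  64  64  65  67  70  86 112 125 140 153 150 149 151
 153 153 151 152 151 156 154 154]
216 [173 174 176 175 171 172 170 169 151  85  63  61  62  64  61  64  61  60
  61  63  64  63  63  63  63  62  64  63  61  59  59  61  62  79 119 150
 149 148 147 152 152 153 152 152]
219 [ 71  61  61  52  53  59  71  72  76  54  62  61  59  65  63  61  63  63
  66  63  63  64  63  63  62  63  60  59  60  58  59  59  55  54  59  79
 120 148 147 149 150 153 151 150]
221 [106 105 107 109 115  92  89  69  69  59  59  61  61  63  61  64  61  63
  64  64  62  63  62  59  61  63  61  59  59  56  58  53  56  56  52  59
  97 147 148 149 149 150 152 153]
(-0.072, -0.022, 0.238) [[359.78065324 193.77999183]]
(-0.072, -0.022, 0.308) [[361.8163232  171.18973041]]
(-0.079, -0.0265, 0.243) [[356.82257199 192.9765634 ]]
(-0.079, 0.0265, 0.243) [[359.84066686 179.8563514 ]]
[380.80896282 195.6448975 ] [396.97282057 206.0704543 ]
[371.26707895 211.12792341] [400.89720703 231.13115645]
```

View pics/s14k.png

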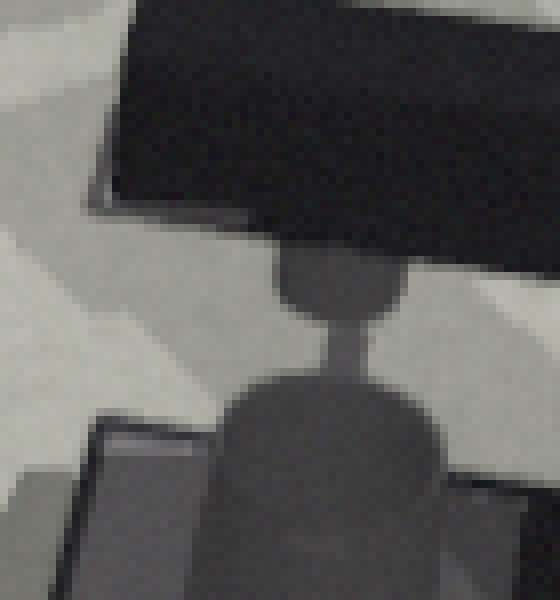

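Scene overlay: the jug's mouth fits the aimed-at spot. The chute mouth is seen about 1.7 px left of and 1 px above its prediction, so the jug may be a few mm off relative to the chute. I'll check from the side with the wrist camera, where the error between cameras cancels out.

```bash
python3 -m creep '[[5,1,0,0,1],[10,2,0,0,1],[15,2,0,0,1],[19,2,0,0,1],[20,2,0,0,1]]'
python3 -m creep '[[0,0,0,0,1],[0,0,0,0,1]]'
python3 -c "
from h import *
snap('wrist','w15.png')
i=optics.camera_info('wrist'); np.save('w15.npy',np.array(i['cam_to_world'])); print(np.round(i['cam_to_world'],3))"
```

```text
time: 27.7
ee_pos: [0.5012, 0.2693, 0.2606]
orientation: [-0.001, 0.001, 1.0, -0.001]
wrist_force: [0.0, 0.9, -0.7]
gripper_width: 1.0
time: 27.95
ee_pos: [0.4983, 0.2699, 0.2625]
orientation: [-0.001, 0.0, 1.0, -0.0]
wrist_force: [0.4, 0.3, 0.5]
gripper_width: 1.002
[[-0.001  0.959  0.285  0.417]
 [ 1.     0.001  0.     0.27 ]
 [ 0.     0.285 -0.959  0.408]
 [ 0.     0.     0.     1.   ]]
```

View pics/w15.png

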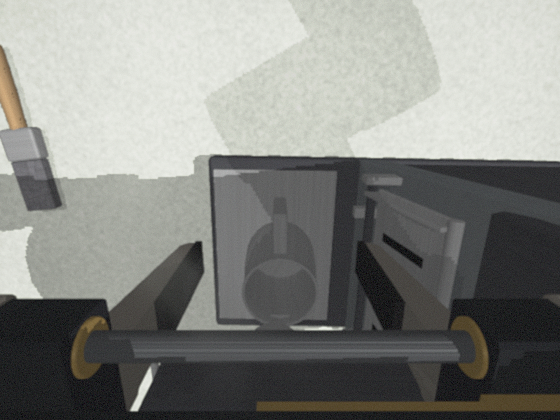

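```bash
python3 - <<'E'
from h import *
im=cv2.imread('pics/w15.png'); j=optics.camera_info('wrist'); x0,y0,f=195,145,4
k=cv2.resize(np.clip(im[y0:y0+195,x0:x0+190].astype(float)*2-30,0,255).astype(np.uint8),None,fx=f-1,fy=f-1,interpolation=cv2.INTER_CUBIC); f=3
cv2.imwrite('pics/w15a.png',k)
t=np.linspace(0,2*np.pi,60)
def D(P,col): 
    q=(proj('wrist',P,j)-[x0,y0]+.5)*f; cv2.polylines(k,[np.round(q).astype(int)],True,col,1)
G=(.583,.271)
for r,z,c in((.042,.037,(0,255,0)),(.038,.141,(0,255,0)),(.02,.21,(255,0,255))): D(np.c_[G[0]+r*np.cos(t),G[1]+r*np.sin(t),0*t+z],c)
P=np.array([[-.082,-.105],[.068,-.105],[.068,.105],[-.082,.105]]); D(np.c_[G[0]-P[:,1],G[1]+P[:,0],0*P[:,0]+.036],(0,0,255))
cv2.imwrite('pics/w15b.png',k)
E
```

```text
(no output)
```

View pics/w15a.png

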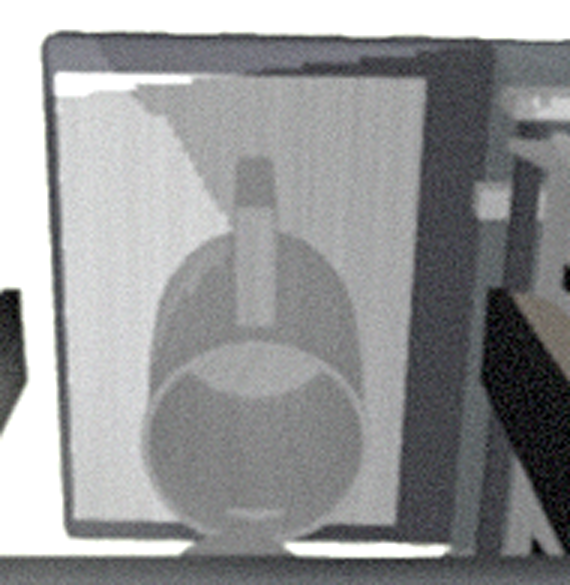

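View pics/w15b.png

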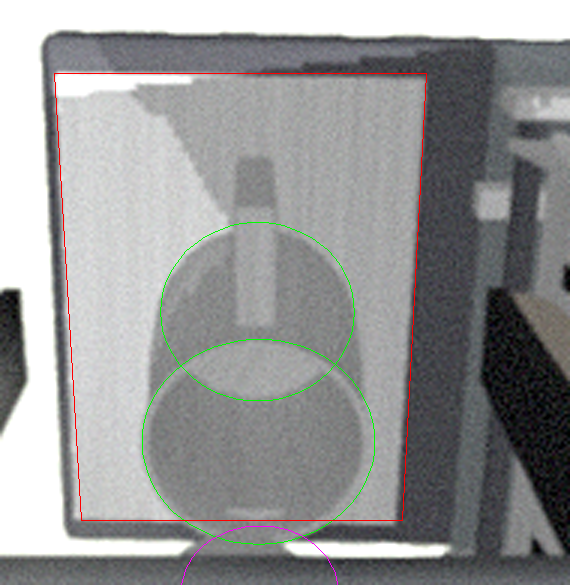

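```bash
python3 - <<'E'
from h import *
from scipy.optimize import least_squares
j=optics.camera_info('scene'); g=cv2.imread('pics/s14.png').mean(2)
t=np.linspace(0,2*np.pi,721)
def edge(row,c0,c1,rising):  # subpixel crossing of 105
    s=g[row,c0:c1]; 
    for k in range(len(s)-1):
        if (s[k]-105)*(s[k+1]-105)<0 and (s[k+1]>s[k])==rising: return c0+k+(105-s[k])/(s[k+1]-s[k])
def circ(cx,cy,r,z): return proj('scene',np.c_[cx+r*np.cos(t),cy+r*np.sin(t),0*t+z],j)
def at(q,row,side):
    m=np.abs(q[:,1]-row)<.35; return q[m,0].min() if side<0 else q[m,0].max()
# chute: vertical cylinder sides
for r in(199,200,201): print('chute',r,edge(r,372,388,False),edge(r,388,400,True))
for x in(.580,.583,.586):
  for y in(.265,.268,.271):
    q=circ(x,y,.02,.21); print(x,y,'chute u',q[:,0].min().round(2),q[:,0].max().round(2),'vmax',q[:,1].max().round(2))
for r in(214,215,216,217): print('jug',r,edge(r,366,380,False),edge(r,388,404,True))
print('right',[edge(r,390,406,True) for r in(218,219,220,221)])
for x in(.580,.583,.586):
  for y in(.268,.271):
    q=circ(x,y,.038,.141); print(x,y,[(at(q,r,-1).round(1),at(q,r,1).round(1)) for r in(214,215,216,217)],[at(q,r,1).round(1) for r in (218,219,220,221)])
E
```

```text
chute 199 378.7671232876712 395.20942408376965
chute 200 378.8321167883212 395.1065088757396
chute 201 379.22340425531917 394.7482014388489
0.58 0.265 chute u 378.54 394.66 vmax 204.95
0.58 0.268 chute u 379.74 395.87 vmax 205.12
0.58 0.271 chute u 380.94 397.08 vmax 205.29
0.583 0.265 chute u 378.41 394.55 vmax 205.73
0.583 0.268 chute u 379.61 395.76 vmax 205.9
0.583 0.271 chute u 380.81 396.97 vmax 206.07
0.586 0.265 chute u 378.27 394.44 vmax 206.51
0.586 0.268 chute u 379.48 395.66 vmax 206.68
0.586 0.271 chute u 380.68 396.87 vmax 206.86
jug 214 374.56382978723406 394.98837209302326
jug 215 373.4102564102564 396.5348837209302
jug 216 372.7 397.65
jug 217 372.3032258064516 398.44444444444446
right [np.float64(399.2436974789916), np.float64(399.6290322580645), np.float64(399.89830508474574), np.float64(400.1533333333333)]
0.58 0.268 [(np.float64(372.2), np.float64(395.9)), (np.float64(371.4), np.float64(397.0)), (np.float64(370.8), np.float64(397.9)), (np.float64(370.5), np.float64(398.6))] [np.float64(399.1), np.float64(399.5), np.float64(399.7), np.float64(399.8)]
0.58 0.271 [(
[... 535 characters left out ...]
)), (np.float64(373.1), np.float64(397.0)), (np.float64(372.3), np.float64(398.2)), (np.float64(371.8), np.float64(399.0))] [np.float64(399.7), np.float64(400.2), np.float64(400.6), np.float64(400.8)]
0.586 0.268 [(np.float64(373.6), np.float64(393.4)), (np.float64(372.4), np.float64(395.0)), (np.float64(371.5), np.float64(396.3)), (np.float64(370.8), np.float64(397.3))] [np.float64(398.0), np.float64(398.7), np.float64(399.1), np.float64(399.5)]
0.586 0.271 [(np.float64(375.0), np.float64(394.2)), (np.float64(373.7), np.float64(396.0)), (np.float64(372.8), np.float64(397.2)), (np.float64(372.1), np.float64(398.3))] [np.float64(399.1), np.float64(399.7), np.float64(400.2), np.float64(400.6)]
```

Both cameras agree that the jug sits about 4 mm too far along +y relative to the chute; the scene camera also shows 2–3 mm in +x. That's easy to fix: re-grip, lift a few mm, shift and set down.

```bash
python3 -m creep '[[1,0,-4,0,1],[1,0,-9,0,1],[1,0,-14,0,1],[1,0,-15,0,1],[1,0,-15,0,1]]'
python3 -m creep '[[0,0,0,0,-0.5],[0,0,0,0,-1],[0,0,0,0,-1],[0,0,0,0,-1],[0,0,0,0,-1]]' 20; python3 -m creep '[[0,0,0,0,-1],[0,0,0,0,-1],[0,0,0,0,-1],[0,0,0,0,-1]]' 45
```

```text
time: 28.62
ee_pos: [0.5095, 0.2704, 0.1138]
orientation: [-0.0, 0.0, 1.0, -0.0]
wrist_force: [-0.1, -0.4, 0.1]
gripper_width: 1.001
time: 29.25
ee_pos: [0.5096, 0.2701, 0.1131]
orientation: [0.0, 0.0, 1.0, 0.0]
wrist_force: [0.4, 1.5, -0.1]
gripper_width: 0.479
time: 29.75
ee_pos: [0.5096, 0.2701, 0.113]
orientation: [-0.0, 0.0, 1.0, 0.0]
wrist_force: [0.2, -0.0, -0.1]
gripper_width: 0.148
```

```bash
python3 -m creep '[[0,0,0.4,0,-1],[0,0,0.8,0,-1],[-0.1,-0.2,0.8,0,-1],[-0.15,-0.4,0.8,0,-1],[-0.15,-0.4,0.8,0,-1]]'
python3 -m creep '[[0,0,-0.4,0,-1],[0,0,-0.7,0,-1],[0,0,-0.8,0,-1],[0,0,-0.8,0,-1]]'
python3 -m creep '[[0,0,-0.05,0,-1],[0,0,-0.05,0,-1]]'
```

```text
time: 30.38
ee_pos: [0.5079, 0.2658, 0.121]
orientation: [-0.0, 0.0, 1.0, -0.0]
wrist_force: [0.3, -0.2, -2.9]
gripper_width: 0.149
time: 30.88
ee_pos: [0.5081, 0.2662, 0.1131]
orientation: [-0.0, 0.0, 1.0, 0.0]
wrist_force: [-1.0, 0.2, -0.9]
gripper_width: 0.151
time: 31.12
ee_pos: [0.5082, 0.2662, 0.113]
orientation: [0.0, 0.0, 1.0, 0.0]
wrist_force: [-2.9, -1.6, 4.6]
gripper_width: 0.151
```

```bash
python3 -m creep '[[0,0,0.05,0,-1],[0,0,0.05,0,-0.6],[0,0,0.05,0,-0.3],[0,0,0.05,0,0.2],[0,0,0.05,0,0.2]]'
python3 -m creep '[[0,0,0,0,0.5],[0,0,0,0,0.5],[0,0,0,0,0.5]]'
python3 -m creep '[[-0.8,0,0,0,0.5],[-2,0,0,0,0.5],[-4,0,0,0,0.5],[-7,0,0,0,0.5],[-11,0,0,0,0.5]]'
python3 -m creep '[[-4,-2,4,0,0.5],[-8,-2,9,0,0.5],[-10,-2,14,0,0.5],[-10,-2,15,0,0.5],[-10,-2,15,0,0.5]]'
python3 - <<'E'
from h import *
im=snap('scene','s16.png');cv2.imwrite('pics/s16k.png',cv2.resize(im[130:300,330:470,::-1],None,fx=4.5,fy=3.5,interpolation=cv2.INTER_CUBIC)[:600]); snap('top','t16.png')
g=im.mean(2)
def edge(row,c0,c1,rising):
    s=g[row,c0:c1]
    for k in range(len(s)-1):
        if (s[k]-105)*(s[k+1]-105)<0 and (s[k+1]>s[k])==rising: return c0+k+(105-s[k])/(s[k+1]-s[k])
for r in(214,215,216,217): print(r,edge(r,362,380,False),edge(r,388,404,True))
for n in('shelf','jug_center','bowl_center','tin_center','brush'):
    print(n,[(round(d['conf'],2),round(d['position'][1]*560),round(d['position'][0]*420)) for d in spotter.look_for(n,'top')])
E
```

```text
time: 31.75
ee_pos: [0.5082, 0.2661, 0.1131]
orientation: [0.0, 0.0, 1.0, 0.0]
wrist_force: [-0.1, -0.5, -0.6]
gripper_width: 0.507
time: 32.12
ee_pos: [0.5081, 0.2661, 0.1131]
orientation: [-0.0, 0.0, 1.0, 0.0]
wrist_force: [-0.1, 0.6, 0.3]
gripper_width: 0.75
time: 32.75
ee_pos: [0.3968, 0.266, 0.1131]
orientation: [0.0, 0.001, 1.0, 0.0]
wrist_force: [0.4, 1.3, 0.3]
gripper_width: 0.754
time: 33.38
ee_pos: [0.2981, 0.2462, 0.2633]
orientation: [0.001, 0.0, 1.0, 0.001]
wrist_force: [-0.3, 0.9, -0.3]
gripper_width: 0.75
214 372.1475409836066 394.27522935779814
215 371.40909090909093 395.5851063829787
216 370.75401069518716 396.6697247706422
217 370.2971014492754 397.37857142857143
shelf [(0.82, 135, 235)]
jug_center [(0.56, 184, 239), (0.55, 441, 253)]
bowl_center [(0.55, 284, 170), (0.17, 184, 239)]
tin_center [(0.69, 384, 289)]
brush [(0.78, 311, 291)]
```

View pics/s16k.png

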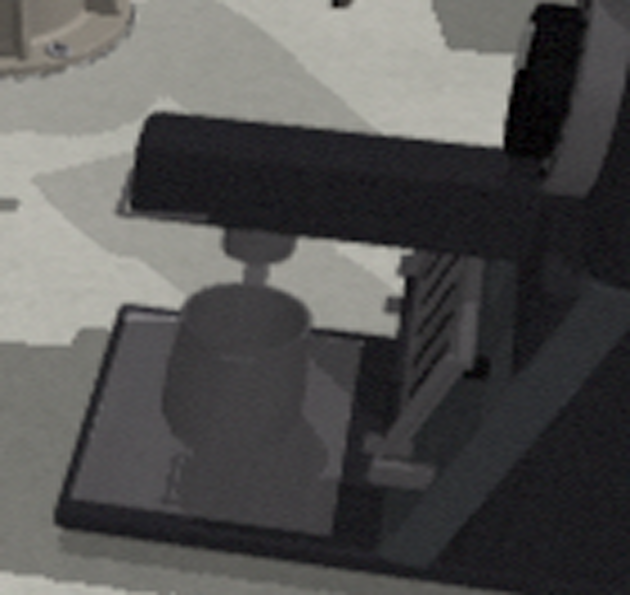

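View pics/t16.png

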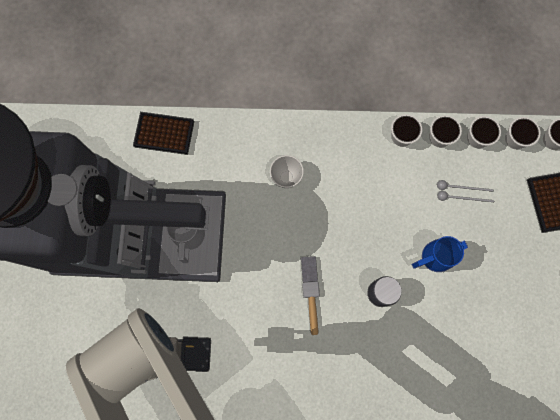

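The jug's mouth is now at about (0.583, 0.267) and the chute at (0.581, 0.266), both read in the same camera. The shelf is leaning back, and the bowl, tin and brush haven't moved. Handing in.

```bash
python3 -c "
from cell import robot; print(robot.sign_off())"
```

```text
the job is handed in; nothing more can be done
None
```

I finished the job in about 34 s of the 72 s allowed and handed it in. The shelf is up and the steel jug stands under the chute.

- **Shelf:** I pushed the lip with the back of an open finger and followed its arc past upright. It tipped back onto its rubber stops and stayed there after I let go. Starting it by friction took a short push of up to 23 N, more than the 1–3 N the task gives for lifting from beneath.
- **Jug:** I gripped it by the handle strap, slid it in under the hood and set it on the plate with its handle towards the robot. The first placing was about 4 mm off the chute, so I gripped it again and moved it.

**Last checks:**
- **Centring:** in the scene camera, the jug's mouth is within about 2 mm of the chute axis.
- **Scene:** the shelf is still up, and the bowl, tin and brush look unmoved.
- **Robot:** it is clear of everything, with wrist force near zero.

**Disagreement:** the plate and base edges put the chute axis 3–4 mm further back than the chute itself appears. I trusted the direct view of the chute, and I did not repeat the wrist-camera check after the move.

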